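# Pack the bottom shelf of the top-hat kiln

## Robot

A 6-joint arm with a two-finger parallel gripper is mounted at the origin on the work surface. World frame = base frame: x ahead of the robot, y to its left, z up, the work surface at z = 0. Lengths are in m, angles in rad, forces in N, time in s.
With the tool pointing down it reaches from about 0.35 to 0.875 m from the base axis. Payload 4.2 kg.
Tool frame: the origin (TCP) lies on the mounting face of the last link; the fingertips stand 182 mm ahead of it and the grasp point (between the pads) lies 164 mm ahead of it; z points along the fingers, y is the line along which they close (so a half turn about z gives the same grasp; the last joint's range is limited). The gripper opens to 87 mm and grips with 3 to 60 N. Pads are 19 mm wide; open, the fingers measure 117 mm over their backs; the gripper's body (75 mm by 190 mm) begins 51 mm behind the grasp point.
Start: joints at [1.45, 0.385, 0.008, 0, -1.194, -0.259], TCP at [0.232, 0.58, 0.405] pointing down, gripper open.
Joint ranges: [-3.14, 3.14], [-1.21, 2.06], [-1.07, 1.41], [-3.16, 2.05], [-2.99, -0.16], [-3.1, 3.1]. Speed limits (rad/s): [2.79, 2.79, 3.14, 3.14, 3.14, 3.14].

## Interface

Orientations are given as a unit quaternion [x, y, z, w].
In Python, from bench import * gives the robot as it stands.
- The arm moves only by the tool drive_tool, never from a script. Its argument "targets" is a list of rows, each an object of numbers: "rx", "ry", "rz": the turn, a rotation vector about the tool's x, y, z in rad; "x", "y", "z": the shift along the tool's x, y, z in m; "jaw": the opening in per cent of the stroke, from 0 (shut) to 100 (fully open). In form: [{"rx": .., "ry": .., "rz": .., "x": .., "y": .., "z": .., "jaw": ..}, ...]. A call has 1 to 20 rows; each row is the pose to reach, as a shift and turn from the pose commanded when the call began, along the tool's axes at that moment; what a row does not reach only later rows make up. A row lasts 1/12 s, in which the tool goes at most 41.7 mm and 7.16 degrees, less where a joint would pass 70% of its speed; a pose out of reach is approached as far as the arm can. A call with a gripper value outside its range is refused whole. The fingers move at their own pace and stop on an object; the grip force is fixed at half the most. Time passes only in rows, so rows that repeat a pose let the fingers close. It gives the time, the measured TCP pose, the force, the opening and the grip force at its end, in the units of the state.
- get_obs(): the state, without advancing time (a new reading comes with each control period).
- grab_frame(name): name is "side" or "top" or "wrist"; returns (picture, depth): 420x560x3 uint8, red, green, blue; 420x560 float32, m along the optical axis (not along the pixel's ray), 0 where there is no reading.
- camera_info(name): a dict with "K" (3x3 intrinsics, pixels), "extrinsics" (4x4, takes a point from world to camera coordinates). Camera axes: x right, y down, z forward; pixel columns grow to the right and rows downward; lengths in m; the calibration is good to about 2 mm. The wrist camera is an equidistant fisheye: a pixel r from the principal point sees the ray r / f radians off the axis. A picture is of the moment at which its call begins: read the wrist's pose just before it. camera_info takes no time and is no camera call; for the wrist camera it gives the pose at the moment of the call.
- job_done(): hands the job in; it is judged then, once.
Trained networks look in the newest picture that a camera, given by its name, has taken for a name from the list of things; names that differ only in an ending like _2 or _b are one class to them, and where a whole thing is asked for, a point or a joint stands for the part that bears it (a point fixed in the world has none). Each returns a list of dicts, best first, with "score" (0 to 1); they miss things now and then, are a little off and sometimes report something else, mostly with a low value. They report only what shows in the picture. A call takes as long as a camera call. They do not tell look-alikes from the thing itself.
- recognise(label, camera): "centre" ([row, column] in pixels, amid what is visible of it).
- spot_point(label, camera): "centre" ([row, column] in pixels: a listed point, or the origin of a listed thing).
The state is a dict: "time": time; "joints": joint angles; "joint_velocities": joint speeds; "joint_efforts": joint torques, N m; "tool_pos": TCP position; "ee_rot": TCP orientation; "contact_force": force on the tool from outside, world axes, zero at the start; "wrist_torque": the same for the moment, N m; "grip_width": finger opening in m; "grasp_force": force on a finger pad.
Only numpy, scipy, OpenCV 4.12 (cv2) and the standard library are available. Lean on these libraries where they do the work, as an engineer would, in place of code of your own. Each camera call takes 0.05 s, during which the arm holds its last target. There are 200 camera calls.

## Task

Pack the kiln's bottom shelf so that two half-shelves can go on next, one over the long posts and one over the short posts: stand the loose long post straight in front of the long post already on the shelf, and the loose short post straight in front of the short one, each as far from the shelf's front edge (the long edge nearest the robot) as its partner is from the back edge. The jar goes upright midway between the two long posts with its lid on and seated, and the low bowl, right way up, midway between the two short posts. The raw clay breaks easily, so set the pots and the lid down rather than dropping them, leave the two posts already on the shelf where they stand, and do not disturb the cone pack or the tin beside the work.

Things in the scene. Friction and masses are not known exactly. Their poses are not given: they have to be found in the camera images.
- kiln: Base of a small top-hat kiln, fixed: brick hearth 270 x 330 mm, 45 mm high, carrying the kiln shelf, a white-washed slab 220 (x) by 280 (y) mm whose top is at z = 75 mm. Origin: centre of the underside, on the bench; x points to the shelf's back edge (away from the robot), y left along it, z up. Standing posts at x = +85, y = +85 and -85 mm (which is where varies).
- long_set: Long kiln post, square sand-coloured bar 32 x 32 mm, 115 mm tall, already standing, loose, at the back of the shelf, left or right; its x and y axes are parallel to the kiln's. Origin: centre of its underside, z up. Its partner belongs 170 mm in front of it (-170 mm along its x). It stays where it is.
- short_set: Short kiln post, 32 x 32 mm, 60 mm tall, already standing, loose, at the back of the shelf on the other side; axes parallel to the kiln's. Origin: centre of its underside. Its partner belongs 170 mm in front of it (-170 mm along its x). It stays where it is.
- long_post: the loose long post: square bar 32 x 32 mm, 115 mm tall, about 0.25 kg, standing upright on the wooden ware board (18 mm thick, lying on the bench to the robot's right). Origin: centre of its underside; z up, x and y square to its faces.
- short_post: the loose short post: 32 x 32 mm, 60 mm tall, about 0.13 kg, upright on the ware board. Origin: centre of its underside; z up, x and y square to its faces.
- jar: round open jar of raw terracotta: straight wall of 62 mm outside diameter above a narrower foot (52 mm), 72 mm tall, wall 4 mm (mouth 54 mm), about 0.18 kg, standing mouth up on the ware board. Origin: centre of its underside, z up.
- lid: Terracotta lid of the jar, about 0.06 kg, right way up on the ware board: a plug 48 mm across, 8 mm deep; above it a disc 64 mm across, 8 mm thick (z 8 to 16); then a knob 18 mm across to grip, z 16 to 36 mm, with a slight bead 22 mm across near its top. Origin: centre of the plug's underside, z up. Seated, its origin is 64 mm above the jar's and the disc lies flat on the rim.
- bowl: low round bowl of raw clay, foot 44 mm, straight upper wall 68 mm outside diameter from 30 to 42 mm height, 42 mm tall, about 0.10 kg, mouth up on the ware board. Origin: centre of its underside, z up.
- cone_pack: bystander: three small pointed witness cones in a 24 x 78 mm clay foot, 64 mm tall, loose on the bench beyond the kiln. Origin: centre of its underside. Not to be moved.
- wash_tin: bystander: round metal tin 68 mm across, 85 mm tall, loose on the bench beyond the ware board. Origin: centre of its underside. Not to be moved.
Not all that is in view belongs to the job. Leave any green or orange look-alike of the long_set alone.

How it is judged:
At the end, for the whole second after the job is handed in: Upright, at rest on the shelf: each loose post 170 mm in front of its standing partner, jar midway between long posts, bowl midway between short ones (15 mm each way); lid seated in the jar (6 mm, flat); standing posts moved under 10 mm, upright (x of long_post in the frame of long_set between -0.185 and -0.155 m and y of long_post in the frame of long_set between -0.015 and 0.015 m and z of long_post in the frame of kiln between 0.07 and 0.08 m and angle between each of long_post, short_post, jar, bowl, long_set, short_set's own z axis and vertical below 0.08 rad and x of short_post in the frame of short_set between -0.185 and -0.155 m and y of short_post in the frame of short_set between -0.015 and 0.015 m and z of short_post in the frame of kiln between 0.07 and 0.08 m and x of jar in the frame of long_set between -0.1 and -0.07 m and y of jar in the frame of long_set between -0.015 and 0.015 m and z of jar in the frame of kiln between 0.07 and 0.08 m and x of bowl in the frame of short_set between -0.1 and -0.07 m and y of bowl in the frame of short_set between -0.015 and 0.015 m and z of bowl in the frame of kiln between 0.07 and 0.08 m and horizontal distance between lid and jar below 0.006 m and z of lid in the frame of jar between 0.058 and 0.069 m and angle between lid's own z axis and vertical below 0.1 rad and distance of each of long_set, short_set from where it was at the start of the episode below 0.01 m and linear speed of each of long_post, short_post, jar, lid, bowl below 0.02 m/s); the robot touches nothing.
It fails at once if a pot or the lid is dropped (falls free of the fingers at more than 0.5 m/s, a drop of over about 13 mm) ((linear speed of jar above 0.5 m/s and contact force between the fingers and jar below 0.05 N) or (linear speed of lid above 0.5 m/s and contact force between the fingers and lid below 0.05 N) or (linear speed of bowl above 0.5 m/s and contact force between the fingers and bowl below 0.05 N)).
It fails at once if a standing post is knocked over or shifted more than 25 mm (distance of any of long_set, short_set from where it was at the start of the episode above 0.025 m or angle between any of long_set, short_set's own z axis and vertical above 0.3 rad).
It fails at once if the cone pack or the tin is knocked over or shifted more than 25 mm (distance of any of cone_pack, wash_tin from where it was at the start of the episode above 0.025 m or angle between any of cone_pack, wash_tin's own z axis and vertical above 0.3 rad).
It also fails if it takes over 141 s, if anything falls off the work surface, if the arm or the gripper's body presses on something with over 40 N, if the wrist force passes 120 N, or if a joint passes its speed limit or range.

## Working session

There is one attempt and no reset: what is moved stays moved. The work goes in short steps, Python scripts to look and compute and a tool call to move; the robot and the scene stay as the last step left them, time stands still between calls to the robot, and variables do not carry over. Pictures are saved under pics/ and viewed, at most 14 in all, crops included, and the job is handed in when it is done.

Besides the shell and the picture viewer there is one more tool, called after "Request:" by a JSON object that holds its "op" and its "data". drive_tool: Moves the arm, as the interface text tells. Its arguments: {"type":"object","properties":{"targets":{"type":"array","items":{"type":"object","properties":{"rx":{"type":"number"},"ry":{"type":"number"},"rz":{"type":"number"},"x":{"type":"number"},"y":{"type":"number"},"z":{"type":"number"},"jaw":{"type":"number"}}}}},"required":["targets"]}

```bash
ls; mkdir -p pics
cat > h.py <<'E'
from bench import *
import numpy as np, cv2
from scipy.spatial.transform import Rotation as R
def cloud(cam,d):
    i=camera_info(cam);K=np.array(i["K"]);E=np.array(i["extrinsics"])
    v,u=np.mgrid[:d.shape[0],:d.shape[1]]
    x=(u-K[0,2])/K[0,0];y=(v-K[1,2])/K[1,1]
    if cam=="wrist":
        r=np.hypot(x,y)+1e-9;s=np.tan(r)/r;x=x*s;y=y*s
    P=np.stack([x*d,y*d,d],-1)
    W=(P-E[:3,3])@E[:3,:3]
    W[d<=0]=np.nan
    return W
E
python3 - <<'E'
from h import *
o=get_obs();print(o["time"],o["tool_pos"],o["ee_rot"],o["grip_width"])
for c in("top","side"):
    p,d=grab_frame(c);cv2.imwrite(f"pics/{c}0.png",p[...,::-1]);np.savez(f"{c}0.npz",p=p,d=d)
    W=cloud(c,d);np.save(f"{c}W.npy",W)
    if c=="top":
        for l in "kiln long_set short_set long_post short_post jar lid bowl cone_pack wash_tin".split():
            for r in recognise(l,c)[:3]:
                a,b=map(int,r["centre"]);print(l,round(r["score"],2),a,b,np.round(W[a,b],3))
E
```

```text
pics
0.0 [0.23158273 0.58029882 0.40364726] [ 9.82006129e-01 -1.88845827e-01 -1.67370368e-04  1.09043208e-03] 0.08717906014668698
kiln 0.74 248 207 [0.534 0.184 0.074]
long_set 0.95 205 150 [0.619 0.281 0.191]
long_set 0.88 147 149 [0.758 0.313 0.109]
long_set 0.86 215 90 [0.605 0.434 0.111]
short_set 0.58 197 234 [0.644 0.119 0.135]
long_post 0.62 284 347 [ 0.459 -0.125  0.13 ]
short_post 0.64 250 391 [ 0.532 -0.237  0.08 ]
jar 0.97 288 452 [ 0.441 -0.401  0.022]
jar 0.74 225 442 [ 0.594 -0.383  0.02 ]
bowl 0.87 225 443 [ 0.594 -0.383  0.025]
cone_pack 0.79 151 287 [ 0.777 -0.     0.014]
cone_pack 0.34 283 344 [ 0.461 -0.119  0.13 ]
wash_tin 0.82 168 382 [ 0.722 -0.218  0.085]
```

View pics/top0.png

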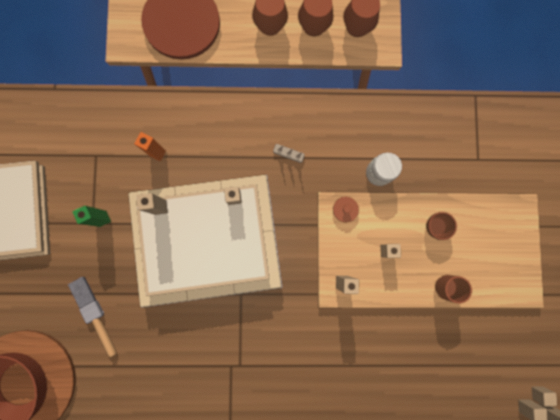

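View pics/side0.png

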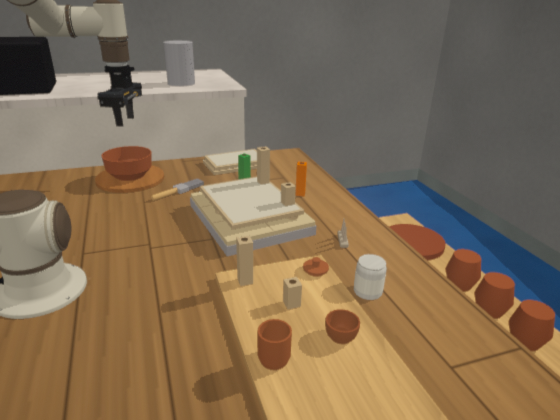

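The top view shows the standing long post at (200,146) and the standing short one at (194,232). The orange (142,147) and green (214,85) bars are look-alikes. On the ware board are the loose long post (286,350), short post (250,392), jar (288,454), bowl (226,441) and lid (210,345). The tin is at (168,385) and the cone pack at (153,288). Next I'll measure them from depth.

Run:
```python
from h import *
W=np.load("topW.npy");p=np.load("top0.npz")["p"]
v,u=np.mgrid[:420,:560]
def top(n,c,r,z0,z1):
    m=(np.hypot(v-c[0],u-c[1])<r)&(W[...,2]>z0)&(W[...,2]<z1)
    q=W[m][:,:2].astype(np.float32)
    rc=cv2.minAreaRect(q*1000)
    print(n,len(q),"mean",np.round(q.mean(0),4),"rect",np.round(rc[0],1),np.round(rc[1],1),round(rc[2],1),"circ",np.round(np.array(cv2.minEnclosingCircle(q*1000)[0]),1),round(cv2.minEnclosingCircle(q*1000)[1],1),"z",np.round(np.median(W[m][:,2]),4))
top("long_set",(200,146),22,.18,.2)
top("short_set",(194,232),22,.128,.142)
top("long_post",(286,350),20,.125,.142)
top("short_post",(250,392),18,.07,.086)
top("jar",(288,454),30,.083,.098)
top("bowl",(226,441),25,.052,.068)
top("lid_disc",(210,345),22,.029,.039)
top("lid_knob",(210,345),22,.045,.06)
top("tin",(168,385),25,.078,.095)
m=(v>170)&(v<310)&(u>120)&(u<285)&(W[...,2]>.066)&(W[...,2]<.085)
mm=m.astype(np.uint8);n,l,s,_=cv2.connectedComponentsWithStats(mm);k=1+s[1:,4].argmax()
print("shelf",cv2.minAreaRect((W[l==k][:,:2]*1000).astype(np.float32)))
m=(v>185)&(v<312)&(u>310)&(u<560)&(W[...,2]>.01)&(W[...,2]<.026)
print("board",cv2.minAreaRect((W[m][:,:2]*1000).astype(np.float32)),np.median(W[m][:,2]))
i=camera_info("top");print(np.round(-np.array(i["extrinsics"])[:3,:3].T@np.array(i["extrinsics"])[:3,3],3))
print(camera_info("wrist"))
c=np.hstack([cv2.resize(p[170:310,110:285],None,fx=2.4,fy=2.4),cv2.resize(p[190:330,320:480],None,fx=2.4,fy=2.4)])
cv2.imwrite("pics/crop0.png",c[...,::-1]);print(c.shape)
```

```text
long_set 274 mean [0.6273 0.2904] rect [627.5 291.4] [32.3 31.9] 9.1 circ [627.9 291.1] 20.9 z 0.1891
short_set 223 mean [0.6515 0.1231] rect [651.9 123.5] [32.2 32. ] 8.0 circ [652.  123.4] 21.0 z 0.1344
long_post 233 mean [ 0.4562 -0.1331] rect [ 455.9 -133.2] [30.5 32.1] 88.7 circ [ 455.8 -133.7] 21.2 z 0.1327
short_post 198 mean [ 0.5318 -0.2429] rect [ 531.7 -243.9] [31.4 32.2] 5.5 circ [ 531.7 -243.9] 21.3 z 0.0781
jar 203 mean [ 0.4451 -0.3851] rect [ 445.5 -385.6] [58.4 61.6] 1.6 circ [ 445.  -385.5] 31.4 z 0.0894
bowl 215 mean [ 0.591  -0.3676] rect [ 591.5 -367.3] [66.4 66.7] 30.2 circ [ 591.3 -367.3] 34.1 z 0.0592
lid_disc 465 mean [ 0.6309 -0.1424] rect [ 631.  -143.4] [61.5 62.7] 44.7 circ [ 631.2 -143.4] 31.9 z 0.0339
lid_knob 64 mean [ 0.6311 -0.1425] rect [ 631.8 -142.7] [19.9 19.4] 45.2 circ [ 631.4 -142.7] 10.6 z 0.0533
tin 552 mean [ 0.7279 -0.2328] rect [ 727.5 -232.9] [60.  60.1] 86.0 circ [ 727.8 -233.1] 31.8 z 0.0851
shelf ((555.8851318359375, 195.38345336914062), (220.5868682861328, 280.4632873535156), 7.8710618019104)
board ((535.5007934570312, -354.2469482421875), (551.5340576171875, 280.5541687011719), 89.87713623046875) 0.018347113356666122
[0.53  0.039 0.985]
{'K': array([[325.1922621 ,   0.        , 284.07604694],
       [  0.        , 325.1922621 , 209.48540765],
       [  0.        ,   0.        ,   1.        ]]), 'extrinsics': array([[-3.70938945e-01, -9.28657211e-01,  2.88978016e-04,
         6.25647712e-01],
       [-8.95067620e-01,  3.57604960e-01,  2.66406921e-01,
        -3.17099511e-02],
       [-2.47504049e-01,  9.85620475e-02, -9.63860606e-01,
         3.89747953e-01],
       [ 0.00000000e+00,  0.00000000e+00,  0.00000000e+00,
         1.00000000e+00]])}
(336, 804, 3)
```

View pics/crop0.png

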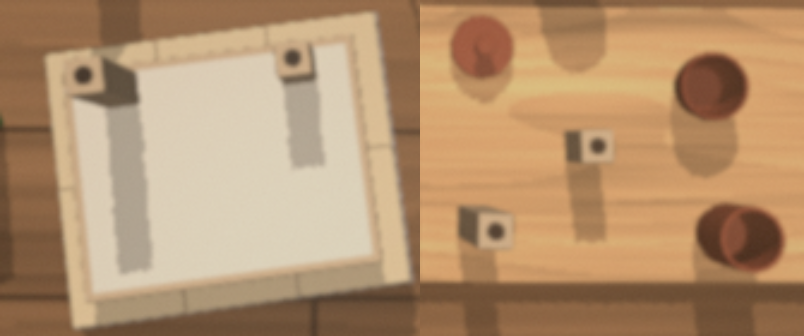

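The crop matches the measurements: the sand-coloured posts are the real ones, with the standing long post at left and the short at right on the shelf. The kiln yaw is about 8°. I'll start with the jar.

```bash
cat >> h.py <<'E'
def plan(*T):
    """targets: (x,y,z_grasp,theta_deg); prints shift/turn from present pose"""
    o=get_obs();p=o["tool_pos"];r=R.from_quat(o["ee_rot"])
    print("t %.2f"%o["time"],"grasp pt",np.round(p+r.apply([0,0,.164]),4),"w",round(o["grip_width"],4),"f",np.round(o["contact_force"],1),"q",np.round(o["joints"],2))
    for x,y,z,th in T:
        a=np.deg2rad(th);c,s=np.cos(a),np.sin(a)
        g=R.from_matrix(np.array([[c,s,0],[s,-c,0],[0,0,-1]]))
        print((x,y,z,th),"shift",np.round(r.inv().apply(np.array([x,y,z+.164])-p),4),"rot",np.round((r.inv()*g).as_rotvec(),4))
E
python3 - <<'E'
from h import *
plan((.4452,-.3855,.22,8))
E
```

```text
t 0.60 grasp pt [0.2317 0.5805 0.2407] w 0.087 f [-0.2 -0.1 -0.3] q [ 1.45  0.38  0.01 -0.   -1.19 -0.26]
(0.4452, -0.3855, 0.22, 8) shift [0.5564 0.8179 0.0207] rot [-0.      0.     -0.5194]
```

Request:
{"op": "drive_tool", "data": {"targets": [{"x": 0.464,"y": 0.439,"z": 0.0,"rz": -0.52,"jaw": 100},{"x": 0.464,"y": 0.439,"z": 0.0,"rz": -0.52,"jaw": 100},{"x": 0.464,"y": 0.439,"z": 0.0,"rz": -0.52,"jaw": 100},{"x": 0.464,"y": 0.439,"z": 0.0,"rz": -0.52,"jaw": 100},{"x": 0.464,"y": 0.439,"z": 0.0,"rz": -0.52,"jaw": 100},{"x": 0.464,"y": 0.439,"z": 0.0,"rz": -0.52,"jaw": 100},{"x": 0.464,"y": 0.439,"z": 0.0,"rz": -0.52,"jaw": 100},{"x": 0.464,"y": 0.439,"z": 0.0,"rz": -0.52,"jaw": 100},{"x": 0.464,"y": 0.439,"z": 0.0,"rz": -0.52,"jaw": 100},{"x": 0.464,"y": 0.439,"z": 0.0,"rz": -0.52,"jaw": 100},{"x": 0.464,"y": 0.439,"z": 0.0,"rz": -0.52,"jaw": 100},{"x": 0.464,"y": 0.439,"z": 0.0,"rz": -0.52,"jaw": 100},{"x": 0.556,"y": 0.818,"z": 0.02,"rz": -0.52,"jaw": 100},{"x": 0.556,"y": 0.818,"z": 0.02,"rz": -0.52,"jaw": 100},{"x": 0.556,"y": 0.818,"z": 0.02,"rz": -0.52,"jaw": 100},{"x": 0.556,"y": 0.818,"z": 0.02,"rz": -0.52,"jaw": 100},{"x": 0.556,"y": 0.818,"z": 0.02,"rz": -0.52,"jaw": 100},{"x": 0.556,"y": 0.818,"z": 0.02,"rz": -0.52,"jaw": 100},{"x": 0.556,"y": 0.818,"z": 0.02,"rz": -0.52,"jaw": 100},{"x": 0.556,"y": 0.818,"z": 0.02,"rz": -0.52,"jaw": 100}]}}

```text
invalid input at $.targets[0]: expected keys rx, ry, rz, x, y, z, jaw
```

Run:
```python
from h import *
plan((.4452,-.3855,.16,8))
```

```text
t 0.60 grasp pt [0.2317 0.5805 0.2407] w 0.087 f [-0.2 -0.1 -0.3] q [ 1.45  0.38  0.01 -0.   -1.19 -0.26]
(0.4452, -0.3855, 0.16, 8) shift [0.5564 0.8179 0.0807] rot [-0.      0.     -0.5194]
```

All keys are needed.

Request:
{"op": "drive_tool", "data": {"targets": [{"x": 0.464,"y": 0.439,"z": 0,"rx": 0,"ry": 0,"rz": -0.52,"jaw": 100},{"x": 0.464,"y": 0.439,"z": 0,"rx": 0,"ry": 0,"rz": -0.52,"jaw": 100},{"x": 0.464,"y": 0.439,"z": 0,"rx": 0,"ry": 0,"rz": -0.52,"jaw": 100},{"x": 0.464,"y": 0.439,"z": 0,"rx": 0,"ry": 0,"rz": -0.52,"jaw": 100},{"x": 0.464,"y": 0.439,"z": 0,"rx": 0,"ry": 0,"rz": -0.52,"jaw": 100},{"x": 0.464,"y": 0.439,"z": 0,"rx": 0,"ry": 0,"rz": -0.52,"jaw": 100},{"x": 0.464,"y": 0.439,"z": 0,"rx": 0,"ry": 0,"rz": -0.52,"jaw": 100},{"x": 0.464,"y": 0.439,"z": 0,"rx": 0,"ry": 0,"rz": -0.52,"jaw": 100},{"x": 0.464,"y": 0.439,"z": 0,"rx": 0,"ry": 0,"rz": -0.52,"jaw": 100},{"x": 0.464,"y": 0.439,"z": 0,"rx": 0,"ry": 0,"rz": -0.52,"jaw": 100},{"x": 0.464,"y": 0.439,"z": 0,"rx": 0,"ry": 0,"rz": -0.52,"jaw": 100},{"x": 0.464,"y": 0.439,"z": 0,"rx": 0,"ry": 0,"rz": -0.52,"jaw": 100},{"x": 0.556,"y": 0.818,"z": 0.02,"rx": 0,"ry": 0,"rz": -0.52,"jaw": 100},{"x": 0.556,"y": 0.818,"z": 0.02,"rx": 0,"ry": 0,"rz": -0.52,"jaw": 100},{"x": 0.556,"y": 0.818,"z": 0.02,"rx": 0,"ry": 0,"rz": -0.52,"jaw": 100},{"x": 0.556,"y": 0.818,"z": 0.02,"rx": 0,"ry": 0,"rz": -0.52,"jaw": 100},{"x": 0.556,"y": 0.818,"z": 0.02,"rx": 0,"ry": 0,"rz": -0.52,"jaw": 100},{"x": 0.556,"y": 0.818,"z": 0.02,"rx": 0,"ry": 0,"rz": -0.52,"jaw": 100},{"x": 0.556,"y": 0.818,"z": 0.02,"rx": 0,"ry": 0,"rz": -0.52,"jaw": 100},{"x": 0.556,"y": 0.818,"z": 0.02,"rx": 0,"ry": 0,"rz": -0.52,"jaw": 100}]}}

```text
time: 2.27
tool_pos: [0.4431, -0.2085, 0.3922]
ee_rot: [0.998, 0.07, 0.001, 0.0]
contact_force: [1.3, 1.5, 0.6]
grip_width: 0.0871
grasp_force: 0.0
```

Run:
```python
from h import *
plan((.4452,-.3855,.16,8))
```

```text
t 2.27 grasp pt [ 0.4433 -0.2085  0.2282] w 0.0871 f [1.3 1.5 0.6] q [-0.11  0.16 -0.33  0.   -1.07  1.82]
(0.4452, -0.3855, 0.16, 8) shift [-0.0228  0.1755  0.0682] rot [ 0.0004 -0.0011  0.0007]
```

Request:
{"op": "drive_tool", "data": {"targets": [{"x": -0.02,"y": 0.155,"z": 0.05,"rx": 0,"ry": 0,"rz": 0,"jaw": 100},{"x": -0.02,"y": 0.155,"z": 0.05,"rx": 0,"ry": 0,"rz": 0,"jaw": 100},{"x": -0.02,"y": 0.155,"z": 0.05,"rx": 0,"ry": 0,"rz": 0,"jaw": 100},{"x": -0.02,"y": 0.155,"z": 0.05,"rx": 0,"ry": 0,"rz": 0,"jaw": 100},{"x": -0.02,"y": 0.155,"z": 0.05,"rx": 0,"ry": 0,"rz": 0,"jaw": 100},{"x": -0.02,"y": 0.155,"z": 0.05,"rx": 0,"ry": 0,"rz": 0,"jaw": 100},{"x": -0.02,"y": 0.155,"z": 0.05,"rx": 0,"ry": 0,"rz": 0,"jaw": 100},{"x": -0.02,"y": 0.155,"z": 0.05,"rx": 0,"ry": 0,"rz": 0,"jaw": 100},{"x": -0.02,"y": 0.155,"z": 0.05,"rx": 0,"ry": 0,"rz": 0,"jaw": 100}]}}

```text
time: 3.02
tool_pos: [0.4458, -0.3616, 0.3427]
ee_rot: [0.997, 0.071, 0.001, 0.0]
contact_force: [-0.6, 0.1, 0.1]
grip_width: 0.087
grasp_force: 0.0
```

Run:
```python
from h import *
p,d=grab_frame("wrist");cv2.imwrite("pics/w1.png",p[...,::-1]);W=cloud("wrist",d)
plan((.4452,-.3855,.06,8))
m=(W[...,2]>.083)&(W[...,2]<.098)&(np.hypot(W[...,0]-.445,W[...,1]+.385)<.05)
q=(W[m][:,:2]*1000).astype(np.float32);print(len(q),cv2.minEnclosingCircle(q),q.min(0),q.max(0))
```

```text
t 3.07 grasp pt [ 0.4461 -0.3617  0.1788] w 0.0869 f [-0.3  0.2  0.6] q [-0.4   0.35 -0.21  0.   -1.01  2.11]
(0.4452, -0.3855, 0.06, 8) shift [-0.0042  0.0235  0.1188] rot [ 0.0009 -0.0014  0.0025]
1458 ((446.05072021484375, -382.8652038574219), 31.013193130493164) [ 415.47653 -413.66254] [ 476.92535 -352.4182 ]
```

View pics/w1.png

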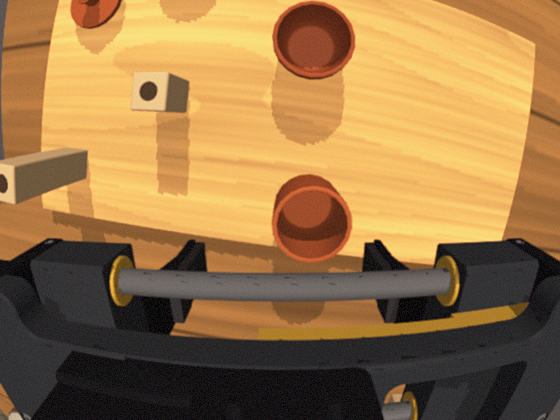

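The jar is at (218,312) in the wrist view, and its wrist-camera position agrees with the top view within 3 mm. Next I descend and grip.

Request:
{"op": "drive_tool", "data": {"targets": [{"x": -0.0035,"y": 0.022,"z": 0.0,"rx": 0,"ry": 0,"rz": 0,"jaw": 100},{"x": -0.0035,"y": 0.022,"z": 0.03,"rx": 0,"ry": 0,"rz": 0,"jaw": 100},{"x": -0.0035,"y": 0.022,"z": 0.06,"rx": 0,"ry": 0,"rz": 0,"jaw": 100},{"x": -0.0035,"y": 0.022,"z": 0.09,"rx": 0,"ry": 0,"rz": 0,"jaw": 100},{"x": -0.0035,"y": 0.022,"z": 0.114,"rx": 0,"ry": 0,"rz": 0,"jaw": 100},{"x": -0.0035,"y": 0.022,"z": 0.114,"rx": 0,"ry": 0,"rz": 0,"jaw": 100},{"x": -0.0035,"y": 0.022,"z": 0.114,"rx": 0,"ry": 0,"rz": 0,"jaw": 100},{"x": -0.0035,"y": 0.022,"z": 0.114,"rx": 0,"ry": 0,"rz": 0,"jaw": 60},{"x": -0.0035,"y": 0.022,"z": 0.114,"rx": 0,"ry": 0,"rz": 0,"jaw": 55},{"x": -0.0035,"y": 0.022,"z": 0.114,"rx": 0,"ry": 0,"rz": 0,"jaw": 50},{"x": -0.0035,"y": 0.022,"z": 0.114,"rx": 0,"ry": 0,"rz": 0,"jaw": 50},{"x": -0.0035,"y": 0.022,"z": 0.114,"rx": 0,"ry": 0,"rz": 0,"jaw": 50},{"x": -0.0035,"y": 0.022,"z": 0.114,"rx": 0,"ry": 0,"rz": 0,"jaw": 50},{"x": -0.0035,"y": 0.022,"z": 0.104,"rx": 0,"ry": 0,"rz": 0,"jaw": 50},{"x": -0.0035,"y": 0.022,"z": 0.09,"rx": 0,"ry": 0,"rz": 0,"jaw": 50},{"x": -0.0035,"y": 0.022,"z": 0.07,"rx": 0,"ry": 0,"rz": 0,"jaw": 50},{"x": -0.0035,"y": 0.022,"z": 0.05,"rx": 0,"ry": 0,"rz": 0,"jaw": 50},{"x": -0.0035,"y": 0.022,"z": 0.05,"rx": 0,"ry": 0,"rz": 0,"jaw": 50}]}}

```text
time: 4.57
tool_pos: [0.4462, -0.3858, 0.2963]
ee_rot: [0.998, 0.07, 0.003, 0.003]
contact_force: [0.8, 0.5, -1.3]
grip_width: 0.0624
grasp_force: 30.0
```

Run:
```python
from h import *
plan((.5437,.2795,.26,8),(.5437,.2795,.122,8))
```

```text
t 4.57 grasp pt [ 0.4473 -0.3866  0.1323] w 0.0624 f [ 0.8  0.5 -1.3] q [-0.44  0.42 -0.23  0.   -0.91  2.15]
(0.5437, 0.2795, 0.26, 8) shift [ 0.1909 -0.6442 -0.1303] rot [ 0.0058 -0.0062  0.0014]
(0.5437, 0.2795, 0.122, 8) shift [ 0.19   -0.645   0.0077] rot [ 0.0058 -0.0062  0.0014]
```

Request:
{"op": "drive_tool", "data": {"targets": [{"x": 0,"y": 0,"z": -0.03,"rx": 0,"ry": 0,"rz": 0,"jaw": 50},{"x": 0,"y": 0,"z": -0.07,"rx": 0,"ry": 0,"rz": 0,"jaw": 50},{"x": 0.01,"y": -0.02,"z": -0.1,"rx": 0,"ry": 0,"rz": 0,"jaw": 50},{"x": 0.02,"y": -0.06,"z": -0.1,"rx": 0,"ry": 0,"rz": 0,"jaw": 50},{"x": 0.03,"y": -0.1,"z": -0.1,"rx": 0,"ry": 0,"rz": 0,"jaw": 50},{"x": 0.04,"y": -0.14,"z": -0.1,"rx": 0,"ry": 0,"rz": 0,"jaw": 50},{"x": 0.05,"y": -0.18,"z": -0.1,"rx": 0,"ry": 0,"rz": 0,"jaw": 50},{"x": 0.06,"y": -0.22,"z": -0.1,"rx": 0,"ry": 0,"rz": 0,"jaw": 50},{"x": 0.07,"y": -0.26,"z": -0.1,"rx": 0,"ry": 0,"rz": 0,"jaw": 50},{"x": 0.08,"y": -0.3,"z": -0.1,"rx": 0,"ry": 0,"rz": 0,"jaw": 50},{"x": 0.09,"y": -0.34,"z": -0.1,"rx": 0,"ry": 0,"rz": 0,"jaw": 50},{"x": 0.1,"y": -0.38,"z": -0.1,"rx": 0,"ry": 0,"rz": 0,"jaw": 50},{"x": 0.11,"y": -0.42,"z": -0.1,"rx": 0,"ry": 0,"rz": 0,"jaw": 50},{"x": 0.12,"y": -0.46,"z": -0.1,"rx": 0,"ry": 0,"rz": 0,"jaw": 50},{"x": 0.13,"y": -0.5,"z": -0.1,"rx": 0,"ry": 0,"rz": 0,"jaw": 50},{"x": 0.145,"y": -0.54,"z": -0.1,"rx": 0,"ry": 0,"rz": 0,"jaw": 50},{"x": 0.16,"y": -0.575,"z": -0.1,"rx": 0,"ry": 0,"rz": 0,"jaw": 50},{"x": 0.175,"y": -0.605,"z": -0.1,"rx": 0,"ry": 0,"rz": 0,"jaw": 50},{"x": 0.185,"y": -0.63,"z": -0.1,"rx": 0,"ry": 0,"rz": 0,"jaw": 50},{"x": 0.19,"y": -0.645,"z": -0.1,"rx": 0,"ry": 0,"rz": 0,"jaw": 50}]}}

```text
time: 6.23
tool_pos: [0.5435, 0.283, 0.3903]
ee_rot: [0.997, 0.071, -0.0, 0.0]
contact_force: [-0.8, -0.1, -1.6]
grip_width: 0.0622
grasp_force: 30.0
```

Request:
{"op": "drive_tool", "data": {"targets": [{"x": 0,"y": 0,"z": 0.03,"rx": 0,"ry": 0,"rz": 0,"jaw": 50},{"x": 0,"y": 0,"z": 0.05,"rx": 0,"ry": 0,"rz": 0,"jaw": 50},{"x": 0,"y": 0,"z": 0.05,"rx": 0,"ry": 0,"rz": 0,"jaw": 50},{"x": 0,"y": 0,"z": 0.05,"rx": 0,"ry": 0,"rz": 0,"jaw": 50}]}}

```text
time: 6.57
tool_pos: [0.543, 0.2796, 0.3406]
ee_rot: [0.998, 0.07, -0.001, 0.001]
contact_force: [-0.2, -0.3, -0.3]
grip_width: 0.0625
grasp_force: 30.0
```

```bash
cat >> h.py <<'E'
def lowest(held,r=.05):
    """lowest depth point seen near held thing from side cam"""
E
python3 - <<'E'
from h import *
plan((.5437,.2795,.124,8))
p,d=grab_frame("side");cv2.imwrite("pics/s1.png",p[60:300,120:380,::-1]);W=cloud("side",d)
g=get_obs()["tool_pos"];m=(np.hypot(W[...,0]-g[0],W[...,1]-g[1])<.045)&(W[...,2]>.085)&(W[...,2]<.25)
# terracotta mask
h=cv2.cvtColor(p,cv2.COLOR_RGB2HSV);t=m&(h[...,1]>120)&((h[...,0]<12)|(h[...,0]>172))
print(t.sum(),np.percentile(W[t][:,2],[0,2,50,98,100]))
E
```

```text
t 6.57 grasp pt [0.5426 0.2792 0.1766] w 0.0625 f [-0.2 -0.3 -0.3] q [ 0.74  0.41 -0.12  0.   -1.04  0.97]
(0.5437, 0.2795, 0.124, 8) shift [0.0008 0.0001 0.0526] rot [0.0023 0.0029 0.0002]
310 [0.13466585 0.13825906 0.17150105 0.20337176 0.20643884]
```

Request:
{"op": "drive_tool", "data": {"targets": [{"x": 0.001,"y": 0,"z": 0.02,"rx": 0,"ry": 0,"rz": 0,"jaw": 50},{"x": 0.001,"y": 0,"z": 0.04,"rx": 0,"ry": 0,"rz": 0,"jaw": 50},{"x": 0.001,"y": 0,"z": 0.048,"rx": 0,"ry": 0,"rz": 0,"jaw": 50},{"x": 0.001,"y": 0,"z": 0.052,"rx": 0,"ry": 0,"rz": 0,"jaw": 50},{"x": 0.001,"y": 0,"z": 0.053,"rx": 0,"ry": 0,"rz": 0,"jaw": 50},{"x": 0.001,"y": 0,"z": 0.053,"rx": 0,"ry": 0,"rz": 0,"jaw": 50},{"x": 0.001,"y": 0,"z": 0.053,"rx": 0,"ry": 0,"rz": 0,"jaw": 50}]}}

```text
time: 7.2
tool_pos: [0.5446, 0.2806, 0.2903]
ee_rot: [0.998, 0.07, 0.001, -0.001]
contact_force: [0.2, 0.3, -1.1]
grip_width: 0.0626
grasp_force: 30.0
```

Request:
{"op": "drive_tool", "data": {"targets": [{"x": 0,"y": 0,"z": 0.001,"rx": 0,"ry": 0,"rz": 0,"jaw": 50},{"x": 0,"y": 0,"z": 0.002,"rx": 0,"ry": 0,"rz": 0,"jaw": 50},{"x": 0,"y": 0,"z": 0.003,"rx": 0,"ry": 0,"rz": 0,"jaw": 50},{"x": 0,"y": 0,"z": 0.003,"rx": 0,"ry": 0,"rz": 0,"jaw": 50},{"x": 0,"y": 0,"z": 0.003,"rx": 0,"ry": 0,"rz": 0,"jaw": 50}]}}

```text
time: 7.62
tool_pos: [0.5442, 0.2805, 0.286]
ee_rot: [0.998, 0.07, 0.0, -0.0]
contact_force: [-0.4, 0.7, 0.2]
grip_width: 0.0625
grasp_force: 30.0
```

Request:
{"op": "drive_tool", "data": {"targets": [{"x": 0,"y": 0,"z": 0.001,"rx": 0,"ry": 0,"rz": 0,"jaw": 50},{"x": 0,"y": 0,"z": 0.0015,"rx": 0,"ry": 0,"rz": 0,"jaw": 50},{"x": 0,"y": 0,"z": 0.0015,"rx": 0,"ry": 0,"rz": 0,"jaw": 50}]}}

```text
time: 7.87
tool_pos: [0.5441, 0.2805, 0.2859]
ee_rot: [0.998, 0.07, 0.0, -0.0]
contact_force: [-3.1, 0.7, 6.5]
grip_width: 0.0625
grasp_force: 30.0
```

Contact is felt at 6.5 N, so I open and rise.

Request:
{"op": "drive_tool", "data": {"targets": [{"x": 0,"y": 0,"z": 0,"rx": 0,"ry": 0,"rz": 0,"jaw": 75},{"x": 0,"y": 0,"z": 0,"rx": 0,"ry": 0,"rz": 0,"jaw": 85},{"x": 0,"y": 0,"z": 0,"rx": 0,"ry": 0,"rz": 0,"jaw": 100},{"x": 0,"y": 0,"z": 0,"rx": 0,"ry": 0,"rz": 0,"jaw": 100},{"x": 0,"y": 0,"z": -0.02,"rx": 0,"ry": 0,"rz": 0,"jaw": 100},{"x": 0,"y": 0,"z": -0.05,"rx": 0,"ry": 0,"rz": 0,"jaw": 100},{"x": 0,"y": 0,"z": -0.09,"rx": 0,"ry": 0,"rz": 0,"jaw": 100},{"x": 0,"y": 0,"z": -0.13,"rx": 0,"ry": 0,"rz": 0,"jaw": 100},{"x": 0,"y": 0,"z": -0.13,"rx": 0,"ry": 0,"rz": 0,"jaw": 100},{"x": 0,"y": 0,"z": -0.13,"rx": 0,"ry": 0,"rz": 0,"jaw": 100}]}}

```text
time: 8.7
tool_pos: [0.5444, 0.2805, 0.4174]
ee_rot: [0.998, 0.07, 0.003, -0.002]
contact_force: [-0.2, 0.4, -0.9]
grip_width: 0.0866
grasp_force: 0.0
```

Run:
```python
from h import *
plan((.5912,-.367,.12,8))
p,d=grab_frame("wrist");W=cloud("wrist",d);h=cv2.cvtColor(p,cv2.COLOR_RGB2HSV)
def circ(x,y,z0,z1,r=.06):
    m=(W[...,2]>z0)&(W[...,2]<z1)&(np.hypot(W[...,0]-x,W[...,1]-y)<r)
    q=(W[m][:,:2]*1000).astype(np.float32);print(len(q),cv2.minEnclosingCircle(q),cv2.minAreaRect(q),np.median(W[m][:,2]))
circ(.544,.28,.138,.158)
cv2.imwrite("pics/w2.png",p[...,::-1])
```

```text
t 8.70 grasp pt [0.5452 0.2812 0.2534] w 0.0866 f [-0.2  0.4 -0.9] q [ 0.74  0.35 -0.01  0.   -1.2   0.97]
(0.5912, -0.367, 0.12, 8) shift [-0.0449  0.6482  0.1308] rot [-0.0037 -0.0059  0.0006]
1253 ((543.2440185546875, 279.5582580566406), 31.0327091217041) ((543.251953125, 279.8721618652344), (60.96510314941406, 60.265140533447266), 32.08805465698242) 0.1433548108816075
```

View pics/w2.png

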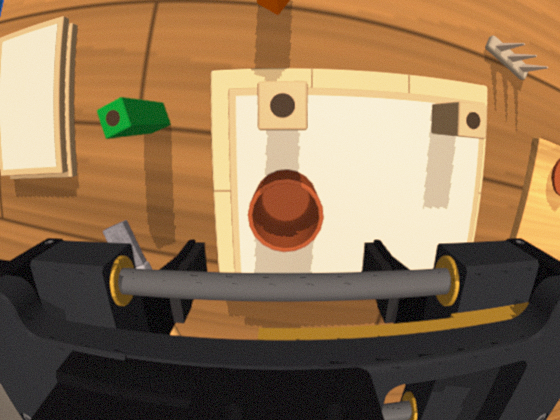

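The jar stands upright at (210,286) in the wrist picture, straight in front of the long post, within 1 mm of target. The bowl is next.

Request:
{"op": "drive_tool", "data": {"targets": [{"x": -0.045,"y": 0.648,"z": 0,"rx": 0,"ry": -0.004,"rz": 0,"jaw": 100},{"x": -0.045,"y": 0.648,"z": 0,"rx": 0,"ry": -0.004,"rz": 0,"jaw": 100},{"x": -0.045,"y": 0.648,"z": 0,"rx": 0,"ry": -0.004,"rz": 0,"jaw": 100},{"x": -0.045,"y": 0.648,"z": 0,"rx": 0,"ry": -0.004,"rz": 0,"jaw": 100},{"x": -0.045,"y": 0.648,"z": 0,"rx": 0,"ry": -0.004,"rz": 0,"jaw": 100},{"x": -0.045,"y": 0.648,"z": 0,"rx": 0,"ry": -0.004,"rz": 0,"jaw": 100},{"x": -0.045,"y": 0.648,"z": 0,"rx": 0,"ry": -0.004,"rz": 0,"jaw": 100},{"x": -0.045,"y": 0.648,"z": 0,"rx": 0,"ry": -0.004,"rz": 0,"jaw": 100},{"x": -0.045,"y": 0.648,"z": 0,"rx": 0,"ry": -0.004,"rz": 0,"jaw": 100},{"x": -0.045,"y": 0.648,"z": 0,"rx": 0,"ry": -0.004,"rz": 0,"jaw": 100},{"x": -0.045,"y": 0.648,"z": 0,"rx": 0,"ry": -0.004,"rz": 0,"jaw": 100},{"x": -0.045,"y": 0.648,"z": 0,"rx": 0,"ry": -0.004,"rz": 0,"jaw": 100},{"x": -0.045,"y": 0.648,"z": 0,"rx": 0,"ry": -0.004,"rz": 0,"jaw": 100},{"x": -0.045,"y": 0.648,"z": 0,"rx": 0,"ry": -0.004,"rz": 0,"jaw": 100},{"x": -0.045,"y": 0.648,"z": 0,"rx": 0,"ry": -0.004,"rz": 0,"jaw": 100},{"x": -0.045,"y": 0.648,"z": 0,"rx": 0,"ry": -0.004,"rz": 0,"jaw": 100},{"x": -0.045,"y": 0.648,"z": 0.04,"rx": 0,"ry": -0.004,"rz": 0,"jaw": 100},{"x": -0.045,"y": 0.648,"z": 0.08,"rx": 0,"ry": -0.004,"rz": 0,"jaw": 100},{"x": -0.045,"y": 0.648,"z": 0.1,"rx": 0,"ry": -0.004,"rz": 0,"jaw": 100},{"x": -0.045,"y": 0.648,"z": 0.1,"rx": 0,"ry": -0.004,"rz": 0,"jaw": 100}]}}

```text
time: 10.42
tool_pos: [0.588, -0.367, 0.3048]
ee_rot: [0.998, 0.069, -0.009, -0.004]
contact_force: [-0.8, 0.3, -0.7]
grip_width: 0.087
grasp_force: 0.0
```

```bash
cat >> h.py <<'E'
def circ(W,x,y,z0,z1,r=.06):
    m=(W[...,2]>z0)&(W[...,2]<z1)&(np.hypot(W[...,0]-x,W[...,1]-y)<r)
    q=(W[m][:,:2]*1000).astype(np.float32);c=cv2.minEnclosingCircle(q);a=cv2.minAreaRect(q)
    print(len(q),"circ",np.round(c[0],1),round(c[1],1),"rect",np.round(a[0],1),np.round(a[1],1),round(a[2],1),"z",np.median(W[m][:,2]))
    return np.array(c[0])/1000
E
python3 - <<'E'
from h import *
p,d=grab_frame("wrist");W=cloud("wrist",d)
c=circ(W,.5912,-.367,.052,.068)
plan((*c,.052,8),(.5912,-.367,.052,8))
E
```

```text
2103 circ [ 595.  -366.1] 34.1 rect [ 595. -366.] [67.2 67.2] 57.2 z 0.06294038229230077
t 10.47 grasp pt [ 0.587  -0.3669  0.1451] w 0.0868 f [ 0.3 -0.3 -0. ] q [-0.33  0.57  0.08  0.   -1.09  2.03]
(np.float64(0.5950174560546875), np.float64(-0.36606024169921875), 0.052, 8) shift [ 0.0071 -0.0001  0.093 ] rot [-0.0049  0.013   0.0001]
(0.5912, -0.367, 0.052, 8) shift [0.0032 0.0003 0.093 ] rot [-0.0049  0.013   0.0001]
```

Request:
{"op": "drive_tool", "data": {"targets": [{"x": 0,"y": 0,"z": 0.02,"rx": 0,"ry": 0,"rz": 0,"jaw": 100},{"x": 0,"y": 0,"z": 0.02,"rx": 0,"ry": 0,"rz": 0,"jaw": 100},{"x": 0,"y": 0,"z": 0.02,"rx": 0,"ry": 0,"rz": 0,"jaw": 100},{"x": 0,"y": 0,"z": 0.02,"rx": 0,"ry": 0,"rz": 0,"jaw": 100}]}}

```text
time: 10.8
tool_pos: [0.5906, -0.3676, 0.2962]
ee_rot: [0.998, 0.07, -0.001, 0.001]
contact_force: [-0.5, -0.7, 0.9]
grip_width: 0.0871
grasp_force: 0.0
```

Run:
```python
from h import *
p,d=grab_frame("wrist");W=cloud("wrist",d)
c=circ(W,.5912,-.367,.052,.068)
plan((*c,.052,8),(.5912,-.367,.052,8))
```

```text
1908 circ [ 592.6 -364.8] 34.0 rect [ 592.8 -364.5] [67.  66.7] 12.4 z 0.05902994903441536
t 10.85 grasp pt [ 0.5904 -0.3679  0.1323] w 0.087 f [-0.7 -0.3  0.4] q [-0.32  0.58  0.06  0.   -1.05  2.03]
(np.float64(0.5925869140625), np.float64(-0.3648129577636719), 0.052, 8) shift [ 0.0025 -0.0026  0.0803] rot [0.0019 0.0014 0.0012]
(0.5912, -0.367, 0.052, 8) shift [ 0.0008 -0.0007  0.0803] rot [0.0019 0.0014 0.0012]
```

Request:
{"op": "drive_tool", "data": {"targets": [{"x": 0.0015,"y": -0.0015,"z": 0.03,"rx": 0,"ry": 0,"rz": 0,"jaw": 100},{"x": 0.0015,"y": -0.0015,"z": 0.06,"rx": 0,"ry": 0,"rz": 0,"jaw": 100},{"x": 0.0015,"y": -0.0015,"z": 0.08,"rx": 0,"ry": 0,"rz": 0,"jaw": 100},{"x": 0.0015,"y": -0.0015,"z": 0.08,"rx": 0,"ry": 0,"rz": 0,"jaw": 100},{"x": 0.0015,"y": -0.0015,"z": 0.08,"rx": 0,"ry": 0,"rz": 0,"jaw": 90},{"x": 0.0015,"y": -0.0015,"z": 0.08,"rx": 0,"ry": 0,"rz": 0,"jaw": 75},{"x": 0.0015,"y": -0.0015,"z": 0.08,"rx": 0,"ry": 0,"rz": 0,"jaw": 60},{"x": 0.0015,"y": -0.0015,"z": 0.08,"rx": 0,"ry": 0,"rz": 0,"jaw": 55},{"x": 0.0015,"y": -0.0015,"z": 0.08,"rx": 0,"ry": 0,"rz": 0,"jaw": 55},{"x": 0.0015,"y": -0.0015,"z": 0.08,"rx": 0,"ry": 0,"rz": 0,"jaw": 55},{"x": 0.0015,"y": -0.0015,"z": 0.08,"rx": 0,"ry": 0,"rz": 0,"jaw": 55},{"x": 0.0015,"y": -0.0015,"z": 0.07,"rx": 0,"ry": 0,"rz": 0,"jaw": 55},{"x": 0.0015,"y": -0.0015,"z": 0.05,"rx": 0,"ry": 0,"rz": 0,"jaw": 55},{"x": 0.0015,"y": -0.0015,"z": 0.02,"rx": 0,"ry": 0,"rz": 0,"jaw": 55},{"x": 0.0015,"y": -0.0015,"z": -0.02,"rx": 0,"ry": 0,"rz": 0,"jaw": 55},{"x": 0.0015,"y": -0.0015,"z": -0.06,"rx": 0,"ry": 0,"rz": 0,"jaw": 55},{"x": 0.0015,"y": -0.0015,"z": -0.08,"rx": 0,"ry": 0,"rz": 0,"jaw": 55},{"x": 0.0015,"y": -0.0015,"z": -0.08,"rx": 0,"ry": 0,"rz": 0,"jaw": 55},{"x": 0.0015,"y": -0.0015,"z": -0.08,"rx": 0,"ry": 0,"rz": 0,"jaw": 55}]}}

```text
time: 12.43
tool_pos: [0.5914, -0.3657, 0.3763]
ee_rot: [0.998, 0.07, -0.0, 0.001]
contact_force: [-0.8, -0.2, -2.6]
grip_width: 0.0662
grasp_force: 30.0
```

Run:
```python
from h import *
plan((.5677,.1116,.109,8))
```

```text
t 12.43 grasp pt [ 0.5913 -0.3659  0.2123] w 0.0662 f [-0.8 -0.2 -2.6] q [-0.32  0.52  0.16  0.   -1.21  2.03]
(0.5677, 0.1116, 0.109, 8) shift [ 0.0432 -0.4761  0.1027] rot [0.0011 0.0007 0.0003]
```

Request:
{"op": "drive_tool", "data": {"targets": [{"x": 0.005,"y": -0.02,"z": 0,"rx": 0,"ry": 0,"rz": 0,"jaw": 55},{"x": 0.01,"y": -0.06,"z": 0,"rx": 0,"ry": 0,"rz": 0,"jaw": 55},{"x": 0.015,"y": -0.1,"z": 0,"rx": 0,"ry": 0,"rz": 0,"jaw": 55},{"x": 0.02,"y": -0.14,"z": 0,"rx": 0,"ry": 0,"rz": 0,"jaw": 55},{"x": 0.02,"y": -0.18,"z": 0,"rx": 0,"ry": 0,"rz": 0,"jaw": 55},{"x": 0.025,"y": -0.22,"z": 0,"rx": 0,"ry": 0,"rz": 0,"jaw": 55},{"x": 0.025,"y": -0.26,"z": 0,"rx": 0,"ry": 0,"rz": 0,"jaw": 55},{"x": 0.03,"y": -0.3,"z": 0,"rx": 0,"ry": 0,"rz": 0,"jaw": 55},{"x": 0.03,"y": -0.34,"z": 0,"rx": 0,"ry": 0,"rz": 0,"jaw": 55},{"x": 0.035,"y": -0.38,"z": 0,"rx": 0,"ry": 0,"rz": 0,"jaw": 55},{"x": 0.04,"y": -0.415,"z": 0,"rx": 0,"ry": 0,"rz": 0,"jaw": 55},{"x": 0.043,"y": -0.445,"z": 0,"rx": 0,"ry": 0,"rz": 0,"jaw": 55},{"x": 0.043,"y": -0.465,"z": 0.01,"rx": 0,"ry": 0,"rz": 0,"jaw": 55},{"x": 0.043,"y": -0.476,"z": 0.03,"rx": 0,"ry": 0,"rz": 0,"jaw": 55},{"x": 0.043,"y": -0.476,"z": 0.06,"rx": 0,"ry": 0,"rz": 0,"jaw": 55},{"x": 0.043,"y": -0.476,"z": 0.08,"rx": 0,"ry": 0,"rz": 0,"jaw": 55},{"x": 0.043,"y": -0.476,"z": 0.09,"rx": 0,"ry": 0,"rz": 0,"jaw": 55},{"x": 0.043,"y": -0.476,"z": 0.09,"rx": 0,"ry": 0,"rz": 0,"jaw": 55},{"x": 0.043,"y": -0.476,"z": 0.09,"rx": 0,"ry": 0,"rz": 0,"jaw": 55}]}}

```text
time: 14.02
tool_pos: [0.5675, 0.1113, 0.2835]
ee_rot: [0.998, 0.07, -0.003, 0.001]
contact_force: [0.1, -0.2, 0.1]
grip_width: 0.0664
grasp_force: 30.0
```

Run:
```python
from h import *
plan((.5677,.1116,.109,8))
p,d=grab_frame("side");W=cloud("side",d)
g=get_obs()["tool_pos"];m=(np.hypot(W[...,0]-g[0],W[...,1]-g[1])<.045)&(W[...,2]>.076)&(W[...,2]<.25)
h=cv2.cvtColor(p,cv2.COLOR_RGB2HSV);t=m&(h[...,1]>120)&((h[...,0]<12)|(h[...,0]>172))
print(t.sum(),np.percentile(W[t][:,2],[0,2,50,98,100]))
```

```text
t 14.02 grasp pt [0.5666 0.111  0.1195] w 0.0664 f [ 0.1 -0.2  0.1] q [ 0.47  0.42 -0.27 -0.   -0.89  1.24]
(0.5677, 0.1116, 0.109, 8) shift [ 0.0003 -0.0003  0.0105] rot [0.001  0.0057 0.0006]
232 [0.09287814 0.09625256 0.11658704 0.12976807 0.13583792]
```

Request:
{"op": "drive_tool", "data": {"targets": [{"x": 0,"y": 0,"z": 0.005,"rx": 0,"ry": 0,"rz": 0,"jaw": 55},{"x": 0,"y": 0,"z": 0.009,"rx": 0,"ry": 0,"rz": 0,"jaw": 55},{"x": 0,"y": 0,"z": 0.011,"rx": 0,"ry": 0,"rz": 0,"jaw": 55},{"x": 0,"y": 0,"z": 0.011,"rx": 0,"ry": 0,"rz": 0,"jaw": 55},{"x": 0,"y": 0,"z": 0.011,"rx": 0,"ry": 0,"rz": 0,"jaw": 55}]}}

```text
time: 14.48
tool_pos: [0.5674, 0.1114, 0.2736]
ee_rot: [0.998, 0.07, -0.002, 0.0]
contact_force: [-1.1, -0.1, 1.2]
grip_width: 0.0663
grasp_force: 30.0
```

Request:
{"op": "drive_tool", "data": {"targets": [{"x": 0,"y": 0,"z": 0.001,"rx": 0,"ry": 0,"rz": 0,"jaw": 55},{"x": 0,"y": 0,"z": 0.0015,"rx": 0,"ry": 0,"rz": 0,"jaw": 55},{"x": 0,"y": 0,"z": 0.0015,"rx": 0,"ry": 0,"rz": 0,"jaw": 55},{"x": 0,"y": 0,"z": 0.0015,"rx": 0,"ry": 0,"rz": 0,"jaw": 55}]}}

```text
time: 14.82
tool_pos: [0.5673, 0.1115, 0.2735]
ee_rot: [0.998, 0.07, -0.001, 0.0]
contact_force: [-3.7, 0.0, 8.7]
grip_width: 0.0662
grasp_force: 30.0
```

Request:
{"op": "drive_tool", "data": {"targets": [{"x": 0,"y": 0,"z": 0,"rx": 0,"ry": 0,"rz": 0,"jaw": 80},{"x": 0,"y": 0,"z": 0,"rx": 0,"ry": 0,"rz": 0,"jaw": 90},{"x": 0,"y": 0,"z": 0,"rx": 0,"ry": 0,"rz": 0,"jaw": 100},{"x": 0,"y": 0,"z": 0,"rx": 0,"ry": 0,"rz": 0,"jaw": 100},{"x": 0,"y": 0,"z": -0.02,"rx": 0,"ry": 0,"rz": 0,"jaw": 100},{"x": 0,"y": 0,"z": -0.05,"rx": 0,"ry": 0,"rz": 0,"jaw": 100},{"x": 0,"y": 0,"z": -0.09,"rx": 0,"ry": 0,"rz": 0,"jaw": 100},{"x": 0,"y": 0,"z": -0.13,"rx": 0,"ry": 0,"rz": 0,"jaw": 100},{"x": 0,"y": 0,"z": -0.13,"rx": 0,"ry": 0,"rz": 0,"jaw": 100},{"x": 0,"y": 0,"z": -0.13,"rx": 0,"ry": 0,"rz": 0,"jaw": 100}]}}

```text
time: 15.65
tool_pos: [0.5681, 0.1117, 0.4044]
ee_rot: [0.998, 0.07, 0.001, -0.001]
contact_force: [-0.7, 0.3, -0.6]
grip_width: 0.0868
grasp_force: 0.0
```

Run:
```python
from h import *
plan((.6313,-.1428,.12,8))
p,d=grab_frame("wrist");W=cloud("wrist",d)
circ(W,.5677,.1116,.108,.126)
```

```text
t 15.65 grasp pt [0.5685 0.112  0.2404] w 0.0868 f [-0.7  0.3 -0.6] q [ 0.47  0.31 -0.11 -0.   -1.15  1.24]
(0.6313, -0.1428, 0.12, 8) shift [0.0267 0.261  0.12  ] rot [-0.002  -0.0023  0.0006]
1222 circ [566.  110.9] 34.0 rect [566.2 111.3] [67.2 66.4] 13.8 z 0.11353408445158275
```

Request:
{"op": "drive_tool", "data": {"targets": [{"x": 0.027,"y": 0.261,"z": 0,"rx": 0,"ry": 0,"rz": 0,"jaw": 60},{"x": 0.027,"y": 0.261,"z": 0,"rx": 0,"ry": 0,"rz": 0,"jaw": 60},{"x": 0.027,"y": 0.261,"z": 0,"rx": 0,"ry": 0,"rz": 0,"jaw": 60},{"x": 0.027,"y": 0.261,"z": 0,"rx": 0,"ry": 0,"rz": 0,"jaw": 60},{"x": 0.027,"y": 0.261,"z": 0,"rx": 0,"ry": 0,"rz": 0,"jaw": 60},{"x": 0.027,"y": 0.261,"z": 0,"rx": 0,"ry": 0,"rz": 0,"jaw": 60},{"x": 0.027,"y": 0.261,"z": 0.02,"rx": 0,"ry": 0,"rz": 0,"jaw": 60},{"x": 0.027,"y": 0.261,"z": 0.06,"rx": 0,"ry": 0,"rz": 0,"jaw": 60},{"x": 0.027,"y": 0.261,"z": 0.1,"rx": 0,"ry": 0,"rz": 0,"jaw": 60},{"x": 0.027,"y": 0.261,"z": 0.12,"rx": 0,"ry": 0,"rz": 0,"jaw": 60},{"x": 0.027,"y": 0.261,"z": 0.12,"rx": 0,"ry": 0,"rz": 0,"jaw": 60},{"x": 0.027,"y": 0.261,"z": 0.12,"rx": 0,"ry": 0,"rz": 0,"jaw": 60},{"x": 0.027,"y": 0.261,"z": 0.12,"rx": 0,"ry": 0,"rz": 0,"jaw": 60},{"x": 0.027,"y": 0.261,"z": 0.12,"rx": 0,"ry": 0,"rz": 0,"jaw": 60}]}}

```text
time: 16.87
tool_pos: [0.6313, -0.1431, 0.2836]
ee_rot: [0.998, 0.07, -0.0, 0.0]
contact_force: [0.3, -0.2, 0.0]
grip_width: 0.0523
grasp_force: 0.0
```

Run:
```python
from h import *
p,d=grab_frame("wrist");W=cloud("wrist",d)
circ(W,.6313,-.1428,.028,.040,.045);c=circ(W,.6313,-.1428,.047,.06,.025)
plan((*c,.055,8),(.6313,-.1428,.055,8))
cv2.imwrite("pics/w3.png",p[...,::-1])
```

```text
4653 circ [ 632.2 -140.1] 32.1 rect [ 632.4 -139.7] [62.7 62.5] 44.3 z 0.03334150009819848
739 circ [ 632.5 -139.9] 10.8 rect [ 632.4 -139.9] [21.  20.7] 7.1 z 0.05292962695893178
t 16.92 grasp pt [ 0.6312 -0.1431  0.1197] w 0.0521 f [-0.3 -0.2  0.4] q [ 0.03  0.52 -0.09  0.   -0.96  1.68]
(np.float64(0.6324569702148437), np.float64(-0.13985406494140626), 0.055, 8) shift [ 0.0017 -0.003   0.0647] rot [ 0.0008 -0.      0.0011]
(0.6313, -0.1428, 0.055, 8) shift [ 0.0001 -0.0002  0.0647] rot [ 0.0008 -0.      0.0011]
```

View pics/w3.png

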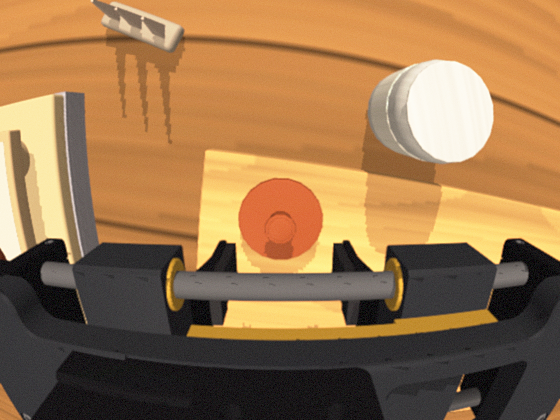

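The lid is at (218,281) with its knob at (230,280), and the tin at (110,432) is well clear. I descend and grip the knob just above the disc.

Request:
{"op": "drive_tool", "data": {"targets": [{"x": 0.001,"y": -0.0015,"z": 0.03,"rx": 0,"ry": 0,"rz": 0,"jaw": 60},{"x": 0.001,"y": -0.0015,"z": 0.05,"rx": 0,"ry": 0,"rz": 0,"jaw": 60},{"x": 0.001,"y": -0.0015,"z": 0.06,"rx": 0,"ry": 0,"rz": 0,"jaw": 60},{"x": 0.001,"y": -0.0015,"z": 0.0645,"rx": 0,"ry": 0,"rz": 0,"jaw": 60},{"x": 0.001,"y": -0.0015,"z": 0.0645,"rx": 0,"ry": 0,"rz": 0,"jaw": 60},{"x": 0.001,"y": -0.0015,"z": 0.0645,"rx": 0,"ry": 0,"rz": 0,"jaw": 45},{"x": 0.001,"y": -0.0015,"z": 0.0645,"rx": 0,"ry": 0,"rz": 0,"jaw": 35},{"x": 0.001,"y": -0.0015,"z": 0.0645,"rx": 0,"ry": 0,"rz": 0,"jaw": 28},{"x": 0.001,"y": -0.0015,"z": 0.0645,"rx": 0,"ry": 0,"rz": 0,"jaw": 22},{"x": 0.001,"y": -0.0015,"z": 0.0645,"rx": 0,"ry": 0,"rz": 0,"jaw": 10},{"x": 0.001,"y": -0.0015,"z": 0.0645,"rx": 0,"ry": 0,"rz": 0,"jaw": 5},{"x": 0.001,"y": -0.0015,"z": 0.0645,"rx": 0,"ry": 0,"rz": 0,"jaw": 5},{"x": 0.001,"y": -0.0015,"z": 0.0645,"rx": 0,"ry": 0,"rz": 0,"jaw": 5},{"x": 0.001,"y": -0.0015,"z": 0.058,"rx": 0,"ry": 0,"rz": 0,"jaw": 5},{"x": 0.001,"y": -0.0015,"z": 0.045,"rx": 0,"ry": 0,"rz": 0,"jaw": 5},{"x": 0.001,"y": -0.0015,"z": 0.025,"rx": 0,"ry": 0,"rz": 0,"jaw": 5},{"x": 0.001,"y": -0.0015,"z": 0.025,"rx": 0,"ry": 0,"rz": 0,"jaw": 5},{"x": 0.001,"y": -0.0015,"z": 0.025,"rx": 0,"ry": 0,"rz": 0,"jaw": 5}]}}

```text
time: 18.42
tool_pos: [0.6315, -0.1416, 0.2578]
ee_rot: [0.998, 0.07, -0.001, 0.0]
contact_force: [-0.4, 0.2, -0.5]
grip_width: 0.0174
grasp_force: 30.0
```

Run:
```python
from h import *
plan((.5436,.2799,.22,8))
p,d=grab_frame("wrist");W=cloud("wrist",d)
o=get_obs()["tool_pos"]
for z in (.05,.06,.065,.07,.075,.08): 
  m=(abs(W[...,2]-z)<.0025)&(np.hypot(W[...,0]-o[0],W[...,1]-o[1])<.05);print(z,m.sum(),end=" ")
m=(W[...,2]>.06)&(W[...,2]<.085)&(np.hypot(W[...,0]-o[0],W[...,1]-o[1])<.05)
q=W[m];A=np.c_[q[:,:2],np.ones(len(q))];print(q.mean(0),np.ptp(q,axis=0),np.linalg.lstsq(A,q[:,2],rcond=None)[0])
cv2.imwrite("pics/w4.png",p[...,::-1])
```

```text
t 18.42 grasp pt [ 0.6313 -0.1416  0.0938] w 0.0174 f [-0.4  0.2 -0.5] q [ 0.03  0.55 -0.11  0.   -0.91  1.68]
(0.5436, 0.2799, 0.22, 8) shift [-0.0283 -0.4296 -0.1263] rot [0.0003 0.0011 0.0005]
0.05 0 0.06 0 0.065 28 0.07 1987 0.075 2507 0.08 253 [ 0.64752371 -0.1387652   0.07316742] [0.0639558  0.06135381 0.01935195] [-0.06901692 -0.00868308  0.1166526 ]
```

View pics/w4.png

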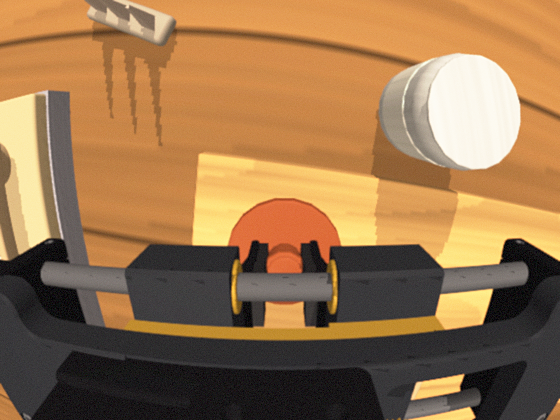

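Run:
```python
from h import *
o=get_obs();g=o["tool_pos"];r=R.from_quat(o["ee_rot"])
p,d=grab_frame("wrist");W=cloud("wrist",d);h=cv2.cvtColor(p,cv2.COLOR_RGB2HSV)
t=(h[...,1]>150)&((h[...,0]<11)|(h[...,0]>172))&(W[...,2]>.05)&(W[...,2]<.1)&(np.hypot(W[...,0]-g[0],W[...,1]-g[1])<.045)
q=r.inv().apply(W[t]-g)   # tool frame
disc=q[q[:,2]>.175]
A=np.c_[disc[:,:2],np.ones(len(disc))];c=np.linalg.lstsq(A,disc[:,2],rcond=None)[0];print(len(disc),"plane",c)
mm=(disc[:,:2]*1000).astype(np.float32);print(np.percentile(mm,[.5,50,99.5],axis=0));
# rim fit on far arc
hull=cv2.convexHull(mm)[:,0];f=hull[hull[:,0]>10]
from scipy.optimize import least_squares
s=least_squares(lambda v:np.hypot(f[:,0]-v[0],f[:,1]-v[1])-32,[0,0]);print("centre in tool mm",s.x,np.abs(s.fun).max())
```

```text
4415 plane [ 0.03618522 -0.00028054  0.18380936]
[[-28.35866171 -28.58639532]
 [ 17.67559242  -0.40202948]
 [ 33.05079762  28.04984711]]
centre in tool mm [ 1.33062918 -0.3816766 ] 0.8552903885217553
```

Request:
{"op": "drive_tool", "data": {"targets": [{"x": 0,"y": 0,"z": -0.03,"rx": 0,"ry": 0,"rz": 0,"jaw": 5},{"x": 0,"y": 0,"z": -0.07,"rx": 0,"ry": 0,"rz": 0,"jaw": 5},{"x": 0,"y": -0.01,"z": -0.11,"rx": 0,"ry": 0,"rz": 0,"jaw": 5},{"x": -0.001,"y": -0.04,"z": -0.126,"rx": 0,"ry": 0,"rz": 0,"jaw": 5},{"x": -0.003,"y": -0.08,"z": -0.126,"rx": 0,"ry": 0,"rz": 0,"jaw": 5},{"x": -0.006,"y": -0.12,"z": -0.126,"rx": 0,"ry": 0,"rz": 0,"jaw": 5},{"x": -0.009,"y": -0.16,"z": -0.126,"rx": 0,"ry": 0,"rz": 0,"jaw": 5},{"x": -0.012,"y": -0.2,"z": -0.126,"rx": 0,"ry": 0,"rz": 0,"jaw": 5},{"x": -0.015,"y": -0.24,"z": -0.126,"rx": 0,"ry": 0,"rz": 0,"jaw": 5},{"x": -0.018,"y": -0.28,"z": -0.126,"rx": 0,"ry": 0,"rz": 0,"jaw": 5},{"x": -0.021,"y": -0.32,"z": -0.126,"rx": 0,"ry": 0,"rz": 0,"jaw": 5},{"x": -0.024,"y": -0.36,"z": -0.126,"rx": 0,"ry": 0,"rz": 0,"jaw": 5},{"x": -0.027,"y": -0.395,"z": -0.126,"rx": 0,"ry": 0,"rz": 0,"jaw": 5},{"x": -0.029,"y": -0.42,"z": -0.126,"rx": 0,"ry": 0,"rz": 0,"jaw": 5},{"x": -0.029,"y": -0.43,"z": -0.126,"rx": 0,"ry": 0,"rz": 0,"jaw": 5},{"x": -0.029,"y": -0.43,"z": -0.11,"rx": 0,"ry": 0,"rz": 0,"jaw": 5},{"x": -0.029,"y": -0.43,"z": -0.1,"rx": 0,"ry": 0,"rz": 0,"jaw": 5},{"x": -0.029,"y": -0.43,"z": -0.1,"rx": 0,"ry": 0,"rz": 0,"jaw": 5},{"x": -0.029,"y": -0.43,"z": -0.1,"rx": 0,"ry": 0,"rz": 0,"jaw": 5}]}}

```text
time: 20.1
tool_pos: [0.543, 0.2793, 0.3553]
ee_rot: [0.998, 0.07, -0.003, 0.001]
contact_force: [0.3, 0.7, -0.5]
grip_width: 0.017
grasp_force: 30.0
```

Run:
```python
from h import *
plan((.543,.2803,.186,8),(.543,.2803,.175,8))
p,d=grab_frame("side");W=cloud("side",d);np.savez("s2.npz",p=p,W=W)
h=cv2.cvtColor(p,cv2.COLOR_RGB2HSV);t=(h[...,1]>120)&((h[...,0]<12)|(h[...,0]>172))&(np.hypot(W[...,0]-.544,W[...,1]-.28)<.045)
for a,b in((.08,.146),(.158,.176)):
    q=W[t&(W[...,2]>a)&(W[...,2]<b)];print(len(q),np.round(q.min(0),4),np.round(q.max(0),4))
v,u=np.where(t);print(v.min(),v.max(),u.min(),u.max())
c=cv2.resize(p[max(v.min()-40,0):v.max()+30,u.min()-40:u.max()+40],None,fx=5,fy=5);cv2.imwrite("pics/s2.png",c[...,::-1]);print(c.shape)
```

```text
t 20.10 grasp pt [0.5419 0.2788 0.1913] w 0.017 f [ 0.3  0.7 -0.5] q [ 0.74  0.4  -0.1  -0.   -1.08  0.97]
(0.543, 0.2803, 0.186, 8) shift [ 0.0002 -0.001   0.0052] rot [ 0.002   0.0067 -0.0005]
(0.543, 0.2803, 0.175, 8) shift [ 0.0003 -0.001   0.0162] rot [ 0.002   0.0067 -0.0005]
394 [0.5133 0.244  0.0812] [0.5724 0.3124 0.146 ]
129 [0.5131 0.2463 0.158 ] [0.5713 0.2975 0.1759]
152 188 228 247
(530, 495, 3)
```

View pics/s2.png

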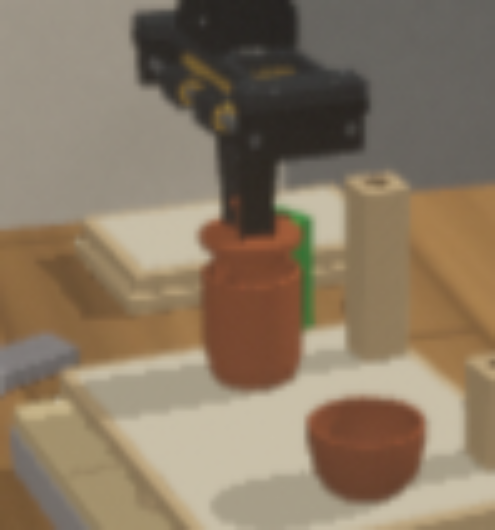

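In the side crop the lid (240,250) hangs flat over the jar mouth, and the bowl stands on the shelf. I lower it slowly.

Request:
{"op": "drive_tool", "data": {"targets": [{"x": 0,"y": -0.001,"z": 0.003,"rx": 0,"ry": 0.003,"rz": 0,"jaw": 5},{"x": 0,"y": -0.001,"z": 0.006,"rx": 0,"ry": 0.003,"rz": 0,"jaw": 5},{"x": 0,"y": -0.001,"z": 0.009,"rx": 0,"ry": 0.003,"rz": 0,"jaw": 5},{"x": 0,"y": -0.001,"z": 0.01,"rx": 0,"ry": 0.003,"rz": 0,"jaw": 5},{"x": 0,"y": -0.001,"z": 0.01,"rx": 0,"ry": 0.003,"rz": 0,"jaw": 5}]}}

```text
time: 20.57
tool_pos: [0.5426, 0.281, 0.3462]
ee_rot: [0.998, 0.07, -0.001, 0.0]
contact_force: [-0.6, 0.1, -1.1]
grip_width: 0.017
grasp_force: 30.0
```

Request:
{"op": "drive_tool", "data": {"targets": [{"x": 0,"y": 0,"z": 0.002,"rx": 0,"ry": 0,"rz": 0,"jaw": 5},{"x": 0,"y": 0,"z": 0.004,"rx": 0,"ry": 0,"rz": 0,"jaw": 5},{"x": 0,"y": 0,"z": 0.005,"rx": 0,"ry": 0,"rz": 0,"jaw": 5},{"x": 0,"y": 0,"z": 0.005,"rx": 0,"ry": 0,"rz": 0,"jaw": 5}]}}

```text
time: 20.9
tool_pos: [0.5426, 0.2812, 0.3412]
ee_rot: [0.998, 0.07, -0.001, 0.0]
contact_force: [0.3, -0.5, -0.8]
grip_width: 0.0168
grasp_force: 30.0
```

Request:
{"op": "drive_tool", "data": {"targets": [{"x": 0,"y": 0,"z": 0.001,"rx": 0,"ry": 0,"rz": 0,"jaw": 5},{"x": 0,"y": 0,"z": 0.002,"rx": 0,"ry": 0,"rz": 0,"jaw": 5},{"x": 0,"y": 0,"z": 0.002,"rx": 0,"ry": 0,"rz": 0,"jaw": 5},{"x": 0,"y": 0,"z": 0.002,"rx": 0,"ry": 0,"rz": 0,"jaw": 5}]}}

```text
time: 21.23
tool_pos: [0.5426, 0.2812, 0.3395]
ee_rot: [0.998, 0.07, -0.001, 0.0]
contact_force: [0.6, 0.5, -1.1]
grip_width: 0.0174
grasp_force: 30.0
```

Request:
{"op": "drive_tool", "data": {"targets": [{"x": 0,"y": 0,"z": 0.001,"rx": 0,"ry": 0,"rz": 0,"jaw": 5},{"x": 0,"y": 0,"z": 0.001,"rx": 0,"ry": 0,"rz": 0,"jaw": 5},{"x": 0,"y": 0,"z": 0.001,"rx": 0,"ry": 0,"rz": 0,"jaw": 5}]}}

```text
time: 21.48
tool_pos: [0.5426, 0.2812, 0.3385]
ee_rot: [0.998, 0.07, -0.001, 0.0]
contact_force: [-0.2, -0.4, -1.8]
grip_width: 0.0171
grasp_force: 30.0
```

Request:
{"op": "drive_tool", "data": {"targets": [{"x": 0,"y": 0,"z": 0.001,"rx": 0,"ry": 0,"rz": 0,"jaw": 5},{"x": 0,"y": 0,"z": 0.001,"rx": 0,"ry": 0,"rz": 0,"jaw": 5},{"x": 0,"y": 0,"z": 0.001,"rx": 0,"ry": 0,"rz": 0,"jaw": 5}]}}

```text
time: 21.73
tool_pos: [0.5427, 0.2812, 0.3381]
ee_rot: [0.998, 0.07, -0.0, -0.0]
contact_force: [-0.6, -0.2, 3.0]
grip_width: 0.0171
grasp_force: 30.0
```

Request:
{"op": "drive_tool", "data": {"targets": [{"x": 0,"y": 0,"z": 0.001,"rx": 0,"ry": 0,"rz": 0,"jaw": 5},{"x": 0,"y": 0,"z": 0.001,"rx": 0,"ry": 0,"rz": 0,"jaw": 5},{"x": 0,"y": 0,"z": 0.001,"rx": 0,"ry": 0,"rz": 0,"jaw": 5}]}}

```text
time: 21.98
tool_pos: [0.5427, 0.2812, 0.3381]
ee_rot: [0.998, 0.07, 0.0, -0.0]
contact_force: [-0.4, -0.2, 6.2]
grip_width: 0.0171
grasp_force: 30.0
```

The lid is seated with firm contact. I release it and rise.

Request:
{"op": "drive_tool", "data": {"targets": [{"x": 0,"y": 0,"z": 0,"rx": 0,"ry": 0,"rz": 0,"jaw": 25},{"x": 0,"y": 0,"z": 0,"rx": 0,"ry": 0,"rz": 0,"jaw": 40},{"x": 0,"y": 0,"z": 0,"rx": 0,"ry": 0,"rz": 0,"jaw": 60},{"x": 0,"y": 0,"z": 0,"rx": 0,"ry": 0,"rz": 0,"jaw": 60},{"x": 0,"y": 0,"z": -0.02,"rx": 0,"ry": 0,"rz": 0,"jaw": 60},{"x": 0,"y": 0,"z": -0.05,"rx": 0,"ry": 0,"rz": 0,"jaw": 60},{"x": 0,"y": 0,"z": -0.08,"rx": 0,"ry": 0,"rz": 0,"jaw": 60},{"x": 0,"y": 0,"z": -0.08,"rx": 0,"ry": 0,"rz": 0,"jaw": 60},{"x": 0,"y": 0,"z": -0.08,"rx": 0,"ry": 0,"rz": 0,"jaw": 60}]}}

```text
time: 22.73
tool_pos: [0.5428, 0.2812, 0.4179]
ee_rot: [0.998, 0.07, 0.001, -0.001]
contact_force: [-0.7, 1.0, -0.9]
grip_width: 0.0517
grasp_force: 0.0
```

Run:
```python
from h import *
plan((.5318,-.2435,.19,0))
p,d=grab_frame("wrist");W=cloud("wrist",d)
circ(W,.5435,.28,.147,.162,.045);circ(W,.5435,.28,.165,.18,.025)
m=(W[...,2]>.147)&(W[...,2]<.162)&(np.hypot(W[...,0]-.5435,W[...,1]-.28)<.03)
q=W[m];print(np.linalg.lstsq(np.c_[q[:,:2],np.ones(len(q))],q[:,2],rcond=None)[0])
```

```text
t 22.73 grasp pt [0.543  0.2816 0.2539] w 0.0517 f [-0.7  1.  -0.9] q [ 0.74  0.35 -0.01 -0.   -1.21  0.97]
(0.5318, -0.2435, 0.19, 0) shift [-0.0842  0.5182  0.0627] rot [-0.0023 -0.0015  0.14  ]
4233 circ [543.9 280.9] 31.9 rect [543.9 281.3] [62.3 62.6] 61.7 z 0.1524156220082595
663 circ [543.8 281. ] 10.8 rect [543.8 281. ] [21.2 20.4] 8.4 z 0.17194527466420353
[-0.00384387 -0.00110086  0.1549214 ]
```

The lid sits flat, concentric with the jar. The short post is next.

Request:
{"op": "drive_tool", "data": {"targets": [{"x": -0.084,"y": 0.518,"z": 0,"rx": 0,"ry": 0,"rz": 0.14,"jaw": 80},{"x": -0.084,"y": 0.518,"z": 0,"rx": 0,"ry": 0,"rz": 0.14,"jaw": 80},{"x": -0.084,"y": 0.518,"z": 0,"rx": 0,"ry": 0,"rz": 0.14,"jaw": 80},{"x": -0.084,"y": 0.518,"z": 0,"rx": 0,"ry": 0,"rz": 0.14,"jaw": 80},{"x": -0.084,"y": 0.518,"z": 0,"rx": 0,"ry": 0,"rz": 0.14,"jaw": 80},{"x": -0.084,"y": 0.518,"z": 0,"rx": 0,"ry": 0,"rz": 0.14,"jaw": 80},{"x": -0.084,"y": 0.518,"z": 0,"rx": 0,"ry": 0,"rz": 0.14,"jaw": 80},{"x": -0.084,"y": 0.518,"z": 0,"rx": 0,"ry": 0,"rz": 0.14,"jaw": 80},{"x": -0.084,"y": 0.518,"z": 0,"rx": 0,"ry": 0,"rz": 0.14,"jaw": 80},{"x": -0.084,"y": 0.518,"z": 0,"rx": 0,"ry": 0,"rz": 0.14,"jaw": 80},{"x": -0.084,"y": 0.518,"z": 0,"rx": 0,"ry": 0,"rz": 0.14,"jaw": 80},{"x": -0.084,"y": 0.518,"z": 0,"rx": 0,"ry": 0,"rz": 0.14,"jaw": 80},{"x": -0.084,"y": 0.518,"z": 0.03,"rx": 0,"ry": 0,"rz": 0.14,"jaw": 80},{"x": -0.084,"y": 0.518,"z": 0.06,"rx": 0,"ry": 0,"rz": 0.14,"jaw": 80},{"x": -0.084,"y": 0.518,"z": 0.09,"rx": 0,"ry": 0,"rz": 0.14,"jaw": 80},{"x": -0.084,"y": 0.518,"z": 0.1,"rx": 0,"ry": 0,"rz": 0.14,"jaw": 80},{"x": -0.084,"y": 0.518,"z": 0.1,"rx": 0,"ry": 0,"rz": 0.14,"jaw": 80},{"x": -0.084,"y": 0.518,"z": 0.1,"rx": 0,"ry": 0,"rz": 0.14,"jaw": 80},{"x": -0.084,"y": 0.518,"z": 0.1,"rx": 0,"ry": 0,"rz": 0.14,"jaw": 80}]}}

```text
time: 24.37
tool_pos: [0.5326, -0.2432, 0.3183]
ee_rot: [1.0, 0.001, 0.001, 0.001]
contact_force: [-1.1, -0.3, 1.2]
grip_width: 0.0696
grasp_force: 0.0
```

Run:
```python
from h import *
p,d=grab_frame("wrist");W=cloud("wrist",d)
c=circ(W,.5318,-.2435,.072,.086,.035)
plan((*c,.058,0),(.5318,-.2435,.058,0))
c=circ(W,.456,-.1333,.122,.145,.04)
```

```text
1912 circ [ 533.3 -241.5] 21.5 rect [ 533.1 -241.5] [32.5 32.1] 1.6 z 0.07761852002157893
t 24.42 grasp pt [ 0.533  -0.2434  0.1546] w 0.0695 f [-0.2 -0.6  0.9] q [-0.15  0.39 -0.21  0.   -0.96  1.72]
(np.float64(0.5333162841796875), np.float64(-0.24147125244140624), 0.058, 0) shift [ 0.0005 -0.0019  0.0966] rot [ 0.0012 -0.0026  0.0013]
(0.5318, -0.2435, 0.058, 0) shift [-0.001   0.0002  0.0966] rot [ 0.0012 -0.0026  0.0013]
0 circ [0. 0.] 0.0 rect [0. 0.] [0. 0.] 0.0 z nan
  return _methods._mean(a, axis=axis, dtype=dtype,
  ret = ret.dtype.type(ret / rcount)
```

Request:
{"op": "drive_tool", "data": {"targets": [{"x": 0,"y": -0.0005,"z": 0.03,"rx": 0,"ry": 0,"rz": 0,"jaw": 80},{"x": 0,"y": -0.0005,"z": 0.06,"rx": 0,"ry": 0,"rz": 0,"jaw": 80},{"x": 0,"y": -0.0005,"z": 0.085,"rx": 0,"ry": 0,"rz": 0,"jaw": 80},{"x": 0,"y": -0.0005,"z": 0.096,"rx": 0,"ry": 0,"rz": 0,"jaw": 80},{"x": 0,"y": -0.0005,"z": 0.096,"rx": 0,"ry": 0,"rz": 0,"jaw": 60},{"x": 0,"y": -0.0005,"z": 0.096,"rx": 0,"ry": 0,"rz": 0,"jaw": 45},{"x": 0,"y": -0.0005,"z": 0.096,"rx": 0,"ry": 0,"rz": 0,"jaw": 30},{"x": 0,"y": -0.0005,"z": 0.096,"rx": 0,"ry": 0,"rz": 0,"jaw": 20},{"x": 0,"y": -0.0005,"z": 0.096,"rx": 0,"ry": 0,"rz": 0,"jaw": 20},{"x": 0,"y": -0.0005,"z": 0.096,"rx": 0,"ry": 0,"rz": 0,"jaw": 20},{"x": 0,"y": -0.0005,"z": 0.096,"rx": 0,"ry": 0,"rz": 0,"jaw": 20},{"x": 0,"y": -0.0005,"z": 0.085,"rx": 0,"ry": 0,"rz": 0,"jaw": 20},{"x": 0,"y": -0.0005,"z": 0.06,"rx": 0,"ry": 0,"rz": 0,"jaw": 20},{"x": 0,"y": -0.0005,"z": 0.02,"rx": 0,"ry": 0,"rz": 0,"jaw": 20},{"x": 0,"y": -0.0005,"z": -0.02,"rx": 0,"ry": 0,"rz": 0,"jaw": 20},{"x": 0,"y": -0.0005,"z": -0.06,"rx": 0,"ry": 0,"rz": 0,"jaw": 20},{"x": 0,"y": -0.0005,"z": -0.06,"rx": 0,"ry": 0,"rz": 0,"jaw": 20},{"x": 0,"y": -0.0005,"z": -0.06,"rx": 0,"ry": 0,"rz": 0,"jaw": 20}]}}

```text
time: 25.92
tool_pos: [0.5319, -0.243, 0.3804]
ee_rot: [1.0, 0.0, 0.003, 0.001]
contact_force: [-0.7, -0.2, -2.7]
grip_width: 0.0317
grasp_force: 29.9
```

Run:
```python
from h import *
plan((.4835,.0997,.115,8))
```

```text
t 25.92 grasp pt [ 0.5329 -0.2432  0.2164] w 0.0317 f [-0.7 -0.2 -2.7] q [-0.15  0.33 -0.13  0.   -1.1   1.72]
(0.4835, 0.0997, 0.115, 8) shift [-0.0489 -0.3429  0.1007] rot [ 0.0017 -0.0059 -0.1395]
```

Request:
{"op": "drive_tool", "data": {"targets": [{"x": -0.003,"y": -0.03,"z": 0,"rx": 0,"ry": 0,"rz": -0.02,"jaw": 20},{"x": -0.008,"y": -0.07,"z": 0,"rx": 0,"ry": 0,"rz": -0.04,"jaw": 20},{"x": -0.014,"y": -0.11,"z": 0,"rx": 0,"ry": 0,"rz": -0.06,"jaw": 20},{"x": -0.02,"y": -0.15,"z": 0,"rx": 0,"ry": 0,"rz": -0.08,"jaw": 20},{"x": -0.026,"y": -0.19,"z": 0,"rx": 0,"ry": 0,"rz": -0.1,"jaw": 20},{"x": -0.032,"y": -0.23,"z": 0,"rx": 0,"ry": 0,"rz": -0.12,"jaw": 20},{"x": -0.038,"y": -0.27,"z": 0,"rx": 0,"ry": 0,"rz": -0.14,"jaw": 20},{"x": -0.044,"y": -0.305,"z": 0,"rx": 0,"ry": 0,"rz": -0.14,"jaw": 20},{"x": -0.048,"y": -0.33,"z": 0,"rx": 0,"ry": 0,"rz": -0.14,"jaw": 20},{"x": -0.049,"y": -0.343,"z": 0.01,"rx": 0,"ry": 0,"rz": -0.14,"jaw": 20},{"x": -0.049,"y": -0.343,"z": 0.035,"rx": 0,"ry": 0,"rz": -0.14,"jaw": 20},{"x": -0.049,"y": -0.343,"z": 0.065,"rx": 0,"ry": 0,"rz": -0.14,"jaw": 20},{"x": -0.049,"y": -0.343,"z": 0.08,"rx": 0,"ry": 0,"rz": -0.14,"jaw": 20},{"x": -0.049,"y": -0.343,"z": 0.085,"rx": 0,"ry": 0,"rz": -0.14,"jaw": 20},{"x": -0.049,"y": -0.343,"z": 0.085,"rx": 0,"ry": 0,"rz": -0.14,"jaw": 20},{"x": -0.049,"y": -0.343,"z": 0.085,"rx": 0,"ry": 0,"rz": -0.14,"jaw": 20}]}}

```text
time: 27.25
tool_pos: [0.4829, 0.1, 0.2917]
ee_rot: [0.998, 0.07, -0.001, 0.0]
contact_force: [1.1, -0.5, -0.7]
grip_width: 0.0317
grasp_force: 29.9
```

Run:
```python
from h import *
plan((.4835,.0997,.115,8))
```

```text
t 27.25 grasp pt [0.4827 0.0999 0.1277] w 0.0317 f [ 1.1 -0.5 -0.7] q [ 0.53  0.28 -0.47 -0.   -0.82  1.18]
(0.4835, 0.0997, 0.115, 8) shift [0.0005 0.0004 0.0127] rot [0.0005 0.0014 0.0007]
```

Request:
{"op": "drive_tool", "data": {"targets": [{"x": 0.0005,"y": 0,"z": 0.005,"rx": 0,"ry": 0,"rz": 0,"jaw": 20},{"x": 0.0005,"y": 0,"z": 0.009,"rx": 0,"ry": 0,"rz": 0,"jaw": 20},{"x": 0.0005,"y": 0,"z": 0.011,"rx": 0,"ry": 0,"rz": 0,"jaw": 20},{"x": 0.0005,"y": 0,"z": 0.011,"rx": 0,"ry": 0,"rz": 0,"jaw": 20},{"x": 0.0005,"y": 0,"z": 0.011,"rx": 0,"ry": 0,"rz": 0,"jaw": 20}]}}

```text
time: 27.67
tool_pos: [0.4832, 0.1, 0.2808]
ee_rot: [0.998, 0.07, -0.0, -0.0]
contact_force: [-0.3, 0.3, -1.0]
grip_width: 0.0319
grasp_force: 29.9
```

Request:
{"op": "drive_tool", "data": {"targets": [{"x": 0,"y": 0,"z": 0.001,"rx": 0,"ry": 0,"rz": 0,"jaw": 20},{"x": 0,"y": 0,"z": 0.0015,"rx": 0,"ry": 0,"rz": 0,"jaw": 20},{"x": 0,"y": 0,"z": 0.0015,"rx": 0,"ry": 0,"rz": 0,"jaw": 20},{"x": 0,"y": 0,"z": 0.0015,"rx": 0,"ry": 0,"rz": 0,"jaw": 20}]}}

```text
time: 28.0
tool_pos: [0.4832, 0.1001, 0.2792]
ee_rot: [0.998, 0.07, -0.0, 0.0]
contact_force: [0.6, 0.9, -1.1]
grip_width: 0.0318
grasp_force: 29.9
```

Request:
{"op": "drive_tool", "data": {"targets": [{"x": 0,"y": 0,"z": 0.001,"rx": 0,"ry": 0,"rz": 0,"jaw": 20},{"x": 0,"y": 0,"z": 0.001,"rx": 0,"ry": 0,"rz": 0,"jaw": 20},{"x": 0,"y": 0,"z": 0.001,"rx": 0,"ry": 0,"rz": 0,"jaw": 20}]}}

```text
time: 28.25
tool_pos: [0.4833, 0.1001, 0.2785]
ee_rot: [0.998, 0.07, -0.0, -0.0]
contact_force: [-0.5, 0.5, 2.3]
grip_width: 0.0317
grasp_force: 29.9
```

Request:
{"op": "drive_tool", "data": {"targets": [{"x": 0,"y": 0,"z": 0.001,"rx": 0,"ry": 0,"rz": 0,"jaw": 20},{"x": 0,"y": 0,"z": 0.001,"rx": 0,"ry": 0,"rz": 0,"jaw": 20},{"x": 0,"y": 0,"z": 0.001,"rx": 0,"ry": 0,"rz": 0,"jaw": 20}]}}

```text
time: 28.5
tool_pos: [0.4833, 0.1002, 0.2784]
ee_rot: [0.998, 0.07, -0.0, 0.0]
contact_force: [-4.2, 0.3, 8.3]
grip_width: 0.032
grasp_force: 29.9
```

Contact. I release, rise and head for the long post.

Request:
{"op": "drive_tool", "data": {"targets": [{"x": 0,"y": 0,"z": 0,"rx": 0,"ry": 0,"rz": 0,"jaw": 45},{"x": 0,"y": 0,"z": 0,"rx": 0,"ry": 0,"rz": 0,"jaw": 60},{"x": 0,"y": 0,"z": 0,"rx": 0,"ry": 0,"rz": 0,"jaw": 80},{"x": 0,"y": 0,"z": 0,"rx": 0,"ry": 0,"rz": 0,"jaw": 80},{"x": 0,"y": 0,"z": -0.02,"rx": 0,"ry": 0,"rz": 0,"jaw": 80},{"x": 0,"y": 0,"z": -0.05,"rx": 0,"ry": 0,"rz": 0,"jaw": 80},{"x": 0,"y": 0,"z": -0.09,"rx": 0,"ry": 0,"rz": 0,"jaw": 80},{"x": 0,"y": 0,"z": -0.12,"rx": 0,"ry": 0,"rz": 0,"jaw": 80},{"x": 0,"y": 0,"z": -0.12,"rx": 0,"ry": 0,"rz": 0,"jaw": 80},{"x": 0,"y": 0,"z": -0.12,"rx": 0,"ry": 0,"rz": 0,"jaw": 80}]}}

```text
time: 29.33
tool_pos: [0.4835, 0.1002, 0.3989]
ee_rot: [0.998, 0.07, 0.002, -0.001]
contact_force: [-0.2, -0.3, -0.8]
grip_width: 0.0694
grasp_force: 0.0
```

Run:
```python
from h import *
p,d=grab_frame("wrist");W=cloud("wrist",d)
circ(W,.4835,.1,.126,.142,.035)
plan((.456,-.1333,.20,-1))
```

```text
1621 circ [482.5  99.5] 21.6 rect [482.6  99.7] [31.9 32. ] 8.3 z 0.13248335577768192
t 29.38 grasp pt [0.4829 0.1001 0.2331] w 0.0694 f [-1.  -0.2 -0.6] q [ 0.53  0.17 -0.32 -0.   -1.09  1.18]
(0.456, -0.1333, 0.2, -1) shift [-0.0592  0.2273  0.033 ] rot [-0.0007  0.0009  0.1573]
```

Request:
{"op": "drive_tool", "data": {"targets": [{"x": -0.059,"y": 0.227,"z": 0,"rx": 0,"ry": 0,"rz": 0.157,"jaw": 80},{"x": -0.059,"y": 0.227,"z": 0,"rx": 0,"ry": 0,"rz": 0.157,"jaw": 80},{"x": -0.059,"y": 0.227,"z": 0,"rx": 0,"ry": 0,"rz": 0.157,"jaw": 80},{"x": -0.059,"y": 0.227,"z": 0,"rx": 0,"ry": 0,"rz": 0.157,"jaw": 80},{"x": -0.059,"y": 0.227,"z": 0,"rx": 0,"ry": 0,"rz": 0.157,"jaw": 80},{"x": -0.059,"y": 0.227,"z": 0,"rx": 0,"ry": 0,"rz": 0.157,"jaw": 80},{"x": -0.059,"y": 0.227,"z": 0.02,"rx": 0,"ry": 0,"rz": 0.157,"jaw": 80},{"x": -0.059,"y": 0.227,"z": 0.035,"rx": 0,"ry": 0,"rz": 0.157,"jaw": 80},{"x": -0.059,"y": 0.227,"z": 0.035,"rx": 0,"ry": 0,"rz": 0.157,"jaw": 80},{"x": -0.059,"y": 0.227,"z": 0.035,"rx": 0,"ry": 0,"rz": 0.157,"jaw": 80},{"x": -0.059,"y": 0.227,"z": 0.035,"rx": 0,"ry": 0,"rz": 0.157,"jaw": 80}]}}

```text
time: 30.3
tool_pos: [0.4569, -0.1327, 0.3621]
ee_rot: [1.0, -0.008, -0.001, 0.0]
contact_force: [0.6, -0.1, 0.2]
grip_width: 0.0693
grasp_force: 0.0
```

Run:
```python
from h import *
p,d=grab_frame("wrist");W=cloud("wrist",d)
c=circ(W,.456,-.1333,.125,.142,.035)
plan((*c,.098,-1),(.456,-.1333,.098,-1))
```

```text
2132 circ [ 457.7 -131.4] 21.4 rect [ 457.4 -131.6] [31.7 32.7] 87.9 z 0.13269251653877304
t 30.35 grasp pt [ 0.4569 -0.1327  0.1986] w 0.0695 f [-0.2  0.1 -0.2] q [ 0.06  0.17 -0.41  0.   -0.99  1.49]
(np.float64(0.4576531982421875), np.float64(-0.1313827667236328), 0.098, -1) shift [ 0.0007 -0.0013  0.1006] rot [0.0005 0.0005 0.0016]
(0.456, -0.1333, 0.098, -1) shift [-0.0009  0.0007  0.1006] rot [0.0005 0.0005 0.0016]
```

Request:
{"op": "drive_tool", "data": {"targets": [{"x": 0,"y": 0,"z": 0.03,"rx": 0,"ry": 0,"rz": 0,"jaw": 80},{"x": 0,"y": 0,"z": 0.06,"rx": 0,"ry": 0,"rz": 0,"jaw": 80},{"x": 0,"y": 0,"z": 0.09,"rx": 0,"ry": 0,"rz": 0,"jaw": 80},{"x": 0,"y": 0,"z": 0.1,"rx": 0,"ry": 0,"rz": 0,"jaw": 80},{"x": 0,"y": 0,"z": 0.1,"rx": 0,"ry": 0,"rz": 0,"jaw": 60},{"x": 0,"y": 0,"z": 0.1,"rx": 0,"ry": 0,"rz": 0,"jaw": 50},{"x": 0,"y": 0,"z": 0.1,"rx": 0,"ry": 0,"rz": 0,"jaw": 40},{"x": 0,"y": 0,"z": 0.1,"rx": 0,"ry": 0,"rz": 0,"jaw": 35},{"x": 0,"y": 0,"z": 0.1,"rx": 0,"ry": 0,"rz": 0,"jaw": 20},{"x": 0,"y": 0,"z": 0.1,"rx": 0,"ry": 0,"rz": 0,"jaw": 20},{"x": 0,"y": 0,"z": 0.1,"rx": 0,"ry": 0,"rz": 0,"jaw": 20},{"x": 0,"y": 0,"z": 0.09,"rx": 0,"ry": 0,"rz": 0,"jaw": 20},{"x": 0,"y": 0,"z": 0.07,"rx": 0,"ry": 0,"rz": 0,"jaw": 20},{"x": 0,"y": 0,"z": 0.03,"rx": 0,"ry": 0,"rz": 0,"jaw": 20},{"x": 0,"y": 0,"z": -0.01,"rx": 0,"ry": 0,"rz": 0,"jaw": 20},{"x": 0,"y": 0,"z": -0.05,"rx": 0,"ry": 0,"rz": 0,"jaw": 20},{"x": 0,"y": 0,"z": -0.06,"rx": 0,"ry": 0,"rz": 0,"jaw": 20},{"x": 0,"y": 0,"z": -0.06,"rx": 0,"ry": 0,"rz": 0,"jaw": 20}]}}

```text
time: 31.85
tool_pos: [0.4569, -0.133, 0.4258]
ee_rot: [1.0, -0.008, 0.004, -0.0]
contact_force: [-1.2, 0.4, -2.7]
grip_width: 0.0321
grasp_force: 30.0
```

Run:
```python
from h import *
plan((.4595,.2676,.155,8),(.42,.26,.255,8))
```

```text
t 31.85 grasp pt [ 0.4581 -0.133   0.2618] w 0.0321 f [-1.2  0.4 -2.7] q [ 0.06  0.11 -0.31  0.   -1.14  1.49]
(0.4595, 0.2676, 0.155, 8) shift [-0.0049 -0.4006  0.1068] rot [ 0.0005 -0.0075 -0.1563]
(0.42, 0.26, 0.255, 8) shift [-0.0435 -0.3923  0.0065] rot [ 0.0005 -0.0075 -0.1563]
```

Request:
{"op": "drive_tool", "data": {"targets": [{"x": 0,"y": -0.03,"z": 0,"rx": 0,"ry": 0,"rz": -0.02,"jaw": 20},{"x": 0,"y": -0.07,"z": 0,"rx": 0,"ry": 0,"rz": -0.04,"jaw": 20},{"x": 0,"y": -0.11,"z": 0,"rx": 0,"ry": 0,"rz": -0.06,"jaw": 20},{"x": 0,"y": -0.15,"z": 0,"rx": 0,"ry": 0,"rz": -0.08,"jaw": 20},{"x": -0.001,"y": -0.19,"z": 0,"rx": 0,"ry": 0,"rz": -0.1,"jaw": 20},{"x": -0.002,"y": -0.23,"z": 0,"rx": 0,"ry": 0,"rz": -0.12,"jaw": 20},{"x": -0.003,"y": -0.27,"z": 0,"rx": 0,"ry": 0,"rz": -0.14,"jaw": 20},{"x": -0.004,"y": -0.31,"z": 0,"rx": 0,"ry": 0,"rz": -0.156,"jaw": 20},{"x": -0.005,"y": -0.35,"z": 0,"rx": 0,"ry": 0,"rz": -0.156,"jaw": 20},{"x": -0.005,"y": -0.38,"z": 0,"rx": 0,"ry": 0,"rz": -0.156,"jaw": 20},{"x": -0.005,"y": -0.4,"z": 0,"rx": 0,"ry": 0,"rz": -0.156,"jaw": 20},{"x": -0.005,"y": -0.401,"z": 0,"rx": 0,"ry": 0,"rz": -0.156,"jaw": 20},{"x": -0.005,"y": -0.401,"z": 0.03,"rx": 0,"ry": 0,"rz": -0.156,"jaw": 20},{"x": -0.005,"y": -0.401,"z": 0.06,"rx": 0,"ry": 0,"rz": -0.156,"jaw": 20},{"x": -0.005,"y": -0.401,"z": 0.08,"rx": 0,"ry": 0,"rz": -0.156,"jaw": 20},{"x": -0.005,"y": -0.401,"z": 0.09,"rx": 0,"ry": 0,"rz": -0.156,"jaw": 20},{"x": -0.005,"y": -0.401,"z": 0.09,"rx": 0,"ry": 0,"rz": -0.156,"jaw": 20},{"x": -0.005,"y": -0.401,"z": 0.09,"rx": 0,"ry": 0,"rz": -0.156,"jaw": 20}]}}

```text
time: 33.35
tool_pos: [0.4585, 0.2678, 0.3316]
ee_rot: [0.998, 0.069, -0.001, 0.001]
contact_force: [-0.1, -0.4, -1.5]
grip_width: 0.0322
grasp_force: 30.0
```

Run:
```python
from h import *
plan((.4595,.2676,.155,8))
```

```text
t 33.35 grasp pt [0.4582 0.2675 0.1676] w 0.0322 f [-0.1 -0.4 -1.5] q [ 0.83  0.29 -0.33 -0.   -0.95  0.88]
(0.4595, 0.2676, 0.155, 8) shift [0.001  0.0003 0.0126] rot [ 0.0015  0.0022 -0.0006]
```

Request:
{"op": "drive_tool", "data": {"targets": [{"x": 0.001,"y": 0,"z": 0.005,"rx": 0,"ry": 0,"rz": 0,"jaw": 20},{"x": 0.001,"y": 0,"z": 0.009,"rx": 0,"ry": 0,"rz": 0,"jaw": 20},{"x": 0.001,"y": 0,"z": 0.011,"rx": 0,"ry": 0,"rz": 0,"jaw": 20},{"x": 0.001,"y": 0,"z": 0.0125,"rx": 0,"ry": 0,"rz": 0,"jaw": 20},{"x": 0.001,"y": 0,"z": 0.0125,"rx": 0,"ry": 0,"rz": 0,"jaw": 20}]}}

```text
time: 33.77
tool_pos: [0.4593, 0.2683, 0.32]
ee_rot: [0.998, 0.07, -0.0, -0.0]
contact_force: [-0.2, 1.2, -2.3]
grip_width: 0.0319
grasp_force: 30.0
```

Request:
{"op": "drive_tool", "data": {"targets": [{"x": 0,"y": 0,"z": 0.001,"rx": 0,"ry": 0,"rz": 0,"jaw": 20},{"x": 0,"y": 0,"z": 0.001,"rx": 0,"ry": 0,"rz": 0,"jaw": 20},{"x": 0,"y": 0,"z": 0.001,"rx": 0,"ry": 0,"rz": 0,"jaw": 20}]}}

```text
time: 34.02
tool_pos: [0.4594, 0.2683, 0.3199]
ee_rot: [0.998, 0.07, 0.0, -0.0]
contact_force: [-1.7, -1.0, 5.6]
grip_width: 0.032
grasp_force: 30.0
```

Request:
{"op": "drive_tool", "data": {"targets": [{"x": 0,"y": 0,"z": 0.001,"rx": 0,"ry": 0,"rz": 0,"jaw": 20},{"x": 0,"y": 0,"z": 0.001,"rx": 0,"ry": 0,"rz": 0,"jaw": 20},{"x": 0,"y": 0,"z": 0.001,"rx": 0,"ry": 0,"rz": 0,"jaw": 20}]}}

```text
time: 34.27
tool_pos: [0.4593, 0.2684, 0.3198]
ee_rot: [0.998, 0.07, 0.0, -0.0]
contact_force: [-3.5, -0.0, 9.9]
grip_width: 0.0318
grasp_force: 30.0
```

Request:
{"op": "drive_tool", "data": {"targets": [{"x": 0,"y": 0,"z": 0,"rx": 0,"ry": 0,"rz": 0,"jaw": 45},{"x": 0,"y": 0,"z": 0,"rx": 0,"ry": 0,"rz": 0,"jaw": 60},{"x": 0,"y": 0,"z": 0,"rx": 0,"ry": 0,"rz": 0,"jaw": 80},{"x": 0,"y": 0,"z": 0,"rx": 0,"ry": 0,"rz": 0,"jaw": 80},{"x": 0,"y": 0,"z": -0.02,"rx": 0,"ry": 0,"rz": 0,"jaw": 80},{"x": 0,"y": 0,"z": -0.05,"rx": 0,"ry": 0,"rz": 0,"jaw": 80},{"x": 0,"y": 0,"z": -0.09,"rx": 0,"ry": 0,"rz": 0,"jaw": 80},{"x": 0,"y": 0,"z": -0.13,"rx": 0,"ry": 0,"rz": 0,"jaw": 80},{"x": 0,"y": 0.1,"z": -0.13,"rx": 0,"ry": 0,"rz": 0,"jaw": 80},{"x": 0,"y": 0.35,"z": -0.13,"rx": 0,"ry": 0,"rz": 0,"jaw": 80},{"x": 0,"y": 0.35,"z": -0.13,"rx": 0,"ry": 0,"rz": 0,"jaw": 80},{"x": 0,"y": 0.35,"z": -0.13,"rx": 0,"ry": 0,"rz": 0,"jaw": 80},{"x": 0,"y": 0.35,"z": -0.13,"rx": 0,"ry": 0,"rz": 0,"jaw": 80},{"x": 0,"y": 0.35,"z": -0.13,"rx": 0,"ry": 0,"rz": 0,"jaw": 80},{"x": 0,"y": 0.35,"z": -0.13,"rx": 0,"ry": 0,"rz": 0,"jaw": 80},{"x": 0,"y": 0.35,"z": -0.13,"rx": 0,"ry": 0,"rz": 0,"jaw": 80},{"x": 0,"y": 0.35,"z": -0.13,"rx": 0,"ry": 0,"rz": 0,"jaw": 80},{"x": 0,"y": 0.35,"z": -0.13,"rx": 0,"ry": 0,"rz": 0,"jaw": 80},{"x": 0,"y": 0.35,"z": -0.13,"rx": 0,"ry": 0,"rz": 0,"jaw": 80},{"x": 0,"y": 0.35,"z": -0.13,"rx": 0,"ry": 0,"rz": 0,"jaw": 80}]}}

```text
time: 35.93
tool_pos: [0.5079, -0.0779, 0.4474]
ee_rot: [0.998, 0.07, -0.001, -0.0]
contact_force: [0.1, -0.2, 0.2]
grip_width: 0.0697
grasp_force: 0.0
```

Run:
```python
from h import *
plan()
p,d=grab_frame("top");W=cloud("top",d)
for n,x,y,a,b,r in (("ls",.6275,.2914,.18,.2,.035),("lp",.4595,.2676,.18,.2,.035),("ss",.652,.1235,.128,.142,.035),("sp",.4835,.0997,.128,.142,.035),("lid",.544,.2805,.147,.163,.045),("knob",.544,.28,.166,.185,.03),("bowl",.5677,.1116,.108,.125,.05),("tin",.7278,-.233,.078,.095,.05)):
    print(n,end=" ");circ(W,x,y,a,b,r)
cv2.imwrite("pics/top1.png",p[...,::-1])
```

```text
t 35.93 grasp pt [ 0.5077 -0.0779  0.2834] w 0.0697 f [ 0.1 -0.2  0.2] q [ 0.16  0.17 -0.19 -0.   -1.22  1.55]
ls 275 circ [628.1 291.4] 21.1 rect [627.6 291.5] [32.1 33.2] 9.5 z 0.1892154701771179
lp 263 circ [459.6 265.9] 21.2 rect [458.6 265. ] [31.7 32.5] 7.5 z 0.1891846871752092
ss 224 circ [651.2 123.7] 21.6 rect [651.9 123.4] [32.3 32. ] 7.6 z 0.13450475683254762
sp 0 circ [0. 0.] 0.0 rect [0. 0.] [0. 0.] 0.0 z nan
lid 661 circ [543.5 278.3] 31.9 rect [543.7 278. ] [62.8 62.1] 68.3 z 0.15427920290899141
knob 90 circ [543.9 278.8] 10.8 rect [543.5 278.4] [20.2 19.2] 0.4 z 0.17366506473059734
bowl 184 circ [567.  108.6] 33.8 rect [567.4 108.3] [65.6 65.6] 0.3 z 0.11644331976189493
tin 557 circ [ 728.4 -232.8] 31.7 rect [ 727.7 -233.3] [59.8 60.9] 1.9 z 0.08507773672592255
  return _methods._mean(a, axis=axis, dtype=dtype,
  ret = ret.dtype.type(ret / rcount)
```

View pics/top1.png

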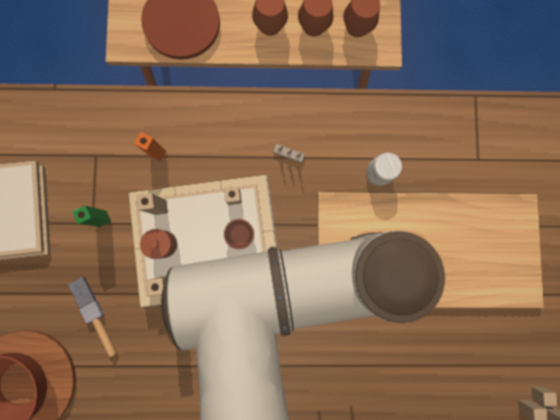

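All is in place within about 3 mm: jar with lid (243,157), long post (286,154), bowl (234,238), tin and cones unmoved. The arm hides the short post from above, so I check it from the side and then hand in.

Run:
```python
from h import *
p,d=grab_frame("side");W=cloud("side",d)
m=(np.hypot(W[...,0]-.4835,W[...,1]-.0997)<.03)&(W[...,2]>.08)&(W[...,2]<.2);q=W[m];print(m.sum(),np.round(q.min(0),3),np.round(q.max(0),3),np.round(q.mean(0),3))
if m.sum()>50 and .125<q[:,2].max()<.145: print(job_done())
```

```text
329 [0.465 0.077 0.08 ] [0.5   0.117 0.139] [0.481 0.091 0.113]
the job is handed in; nothing more can be done
None
```

The kiln shelf is packed and the job handed in at about 36 s. Both posts, the bowl and the jar with its lid seated flat measured within about 3 mm of their targets. The standing posts and tin measured unmoved, and the cone pack looked undisturbed in the last picture; no verdict came back.

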